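Set the stabiliser jack of the analyser's rolling base

TASK

The analyser's rolling base needs its stabiliser set before a run. Slide the loose jack pad flat on the bench until its dish is centred under the jack's foot, then wind the crank clockwise until the foot has come down into the dish and you feel the crank go clearly heavier, about a fifth of a turn past first contact, so that the foot bears firmly but the castors are not jacked up off the bench. Let go of everything and leave the glassware and the tube rack alone.

Things in the scene. Friction and masses are not known exactly. Their poses are not given: they have to be found in the camera images.
- rolling_base: Low grey steel base on four 50 mm castors with a cream analyser (330 x 360 mm) on it, 24 kg in all. Its square-tube outrigger holds an upright stabiliser jack. Origin: the bench straight under the jack leg's axis. x: from the leg towards the crank shaft; the base lies on the +y side, from 145 mm on; z up. Includes all that it carries: jack, foot, crank, analyser.
- leg_axis (a point): Point on the jack leg's upright axis, 120 mm above the bench: zinc outer tube, 42 mm across, dark gear case on top (186 to 220 mm above the bench), steel inner leg below with a round black rubber foot, 56 mm across, that starts about 24 to 44 mm above the bench; its height is not measured. A rubber buffer in the foot gives about 1 mm for each 20 N.
- crank_shaft (a point): On the upright axis of the crank shaft, 272 mm above the bench, level with the handle's middle; 50 mm from the leg's axis. Turning the crank clockwise seen from above winds the foot down, 20 mm a turn, over several turns. The gear holds where it is left. Turning free takes about 6 N at the handle; each 19 N under the foot adds about 1 N.
- crank_handle (a point): Middle of the crank's upright handle: a black round grip of 26 mm diameter, 54 mm tall (245 to 299 mm above the bench) that spins freely on its pin at the end of the flat steel crank arm, 60 mm from the shaft's axis. The arm's top lies 239 mm above the bench. The crank starts at any angle.
- near_castor (a point): Underside of the two castors nearest the jack (point midway between them); its height is 0 while they stand on the bench. They begin to lift when the foot presses with roughly 90 N or more.
- jack_pad: Loose dark grey rubber jack pad, 0.45 kg: a round dish of 94 mm diameter with a flat tongue. Origin: underside of the dish's centre; z up; the tongue runs along -x to 125 mm from the dish's centre.
- pad_dish (a point): Centre of the dish's floor, 14 mm above the pad's underside. Floor 76 mm across, with a rim round it 18 mm above the underside.
- pad_upstand (a point): Centre of the block on the tongue by which the pad is held: 36 mm along the tongue, 24 mm wide (pad's y), 30 mm tall from the underside, 105 mm from the dish's centre along -x of the pad.
- tube_rack: Bystander: white rack, 100 x 200 x 30 mm, with capped tubes to 105 mm. Origin at the centre of its underside.
- beaker: Bystander: glass beaker, 76 mm wide, 100 mm tall. Origin at the centre of its underside.
- reagent: Bystander: amber reagent bottle, 56 mm wide, 130 mm tall. Origin at the centre of its underside.
Not all that is in view belongs to the job. Several things look just like the jack_pad: the one meant starts farthest to the robot's left.

How it is judged (in metres and radians):
On the way, in this order (a step that is already met when the one before it is completed fails the run):
1. the pad lies flat on the bench with its dish centred under the foot (horizontal distance between pad_dish and rolling_base below 0.008 m and height (world z) of jack_pad below 0.004 m and angle between jack_pad's own z axis and vertical below 0.05 rad), for 0.3 s.
2. the foot bears on the pad (all of step 1 and contact force between rolling_base and jack_pad above 35 N), for 0.2 s.
At the end, for the whole second after the job is handed in: The pad lies flat on the bench, its dish within 8 mm of the leg's axis; the foot presses on it with more than 35 N; the near castors are no more than 1.5 mm off the bench (all of step 2 and height (world z) of near_castor below 0.0015 m); the robot touches nothing.
It fails at once if the base is jacked up: the near castors rise more than 1.5 mm off the bench (height (world z) of near_castor above 0.0015 m).
It fails at once if the tube rack is pushed more than 20 mm or tipped (distance of tube_rack from where it was at the start of the episode above 0.02 m or angle between tube_rack's own z axis and vertical above 0.3 rad).
It fails at once if the beaker is pushed more than 20 mm or tipped (distance of beaker from where it was at the start of the episode above 0.02 m or angle between beaker's own z axis and vertical above 0.3 rad).
It fails at once if the reagent bottle is pushed more than 20 mm or tipped (distance of reagent from where it was at the start of the episode above 0.02 m or angle between reagent's own z axis and vertical above 0.3 rad).
It also fails if it takes over 70 s, if anything falls off the work surface, if the arm or the gripper's body presses on something with over 40 N, if the wrist force passes 120 N, or if a joint passes its speed limit or range.

ROBOT

A 7-joint arm with a two-finger parallel gripper is mounted at the origin on the work surface. World frame = base frame: x ahead of the robot, y to its left, z up, the work surface at z = 0. Lengths are in mm, angles in degrees, forces in N, time in s.
With the tool pointing down it reaches from about 400 to 900 mm from the base axis. Payload 5.5 kg.
Tool frame: the origin (TCP) lies between the finger pads; the fingertips stand ctrl.nose_length ahead of it and the grasp point (between the pads) lies 3 mm ahead of it (ctrl.nose_length is the distance from the TCP to the fingertips, in mm); z points along the fingers, y is the direction in which the jaws open and shut (so a half turn about z gives the same grasp; the last joint's range is limited). The gripper opens to 85 mm and grips with 20 to 120 N. Pads are 22 mm wide; open, the fingers measure 114 mm over their backs; the gripper's body (76 mm by 85 mm) begins 54 mm behind the grasp point. The pads swing forward as they close: fully open they stand 13 mm farther back than shut.
Start: joints at [-54.362, 28.699, -24.465, 88.831, 12.651, 65.22, -12.049], TCP at [228.211, 608.62, 253.31] pointing down, gripper open.
Joint ranges: [-164.97, 164.97], [-17.58, 116.51], [-87.97, 89.64], [11.32, 138.91], [-80.73, 260.73], [10.89, 115.49], [-147.41, 147.41]. Speed limits (degrees/s): [147.25, 147.25, 180, 180, 180, 180, 180].

INTERFACE

Orientations are given as a 3x3 rotation matrix whose columns are the frame's x, y, z axes.
In Python, from rig import sense, viewer, ctrl, nets gives the robot as it stands. The module is installed in compiled form; this text tells all that it offers.
- The arm moves only by the tool jog_arm, never from a script. Its argument "deltas" is a list of rows, each an object with "xyz": the shift along the world's x, y, z in m, a list of three; "delta_rot": the turn, a rotation vector about the world's x, y, z in rad, a list of three; "grip": the finger opening in m, from 0 to 0.0854. A call has exactly 10 rows; each row is the pose to reach, as a shift and turn from the pose commanded when the call began; what a row does not reach only later rows make up. A row lasts 1/8 s, in which the tool goes at most 62.5 mm and 10.7 degrees, less where a joint would pass 70% of its speed; a pose out of reach is approached as far as the arm can. A call with a gripper value outside its range is refused whole. The fingers move at their own pace and stop on an object; "force" is the grip in N (left out, the last holds). Time passes only in rows, so rows that repeat a pose let the fingers close, or fill a call up. It gives the time, the measured TCP pose, the force and the opening at its end, in the units of the state.
- sense(): the state, without advancing time (a new reading comes with each control period).
- viewer.read_camera(name): name is "side" or "top"; returns a dict with "pixels" (420x560x3 uint8, blue, green, red), "camera_matrix" (3x3 intrinsics, pixels), "position" and "rotation" of the camera in the world. Camera axes: x right, y down, z forward; pixel columns grow to the right and rows downward; lengths in mm; the calibration is good to about 2 mm. A picture is of the moment at which its call begins. There is no depth.
- ctrl.hand_in(): hands the job in, once; it reports no verdict.
Trained networks look in the newest picture that a camera, given by its name, has taken for a name from the list of things; names that differ only in an ending like _2 or _b are one class to them, and where a whole thing is asked for, a point or a joint stands for the part that bears it (a point fixed in the world has none). Each returns a list of dicts, best first, with "p" (0 to 1); they miss things now and then, are a little off and sometimes report something else, mostly with a low value. They report only what shows in the picture. A call takes as long as a camera call. They do not tell look-alikes from the thing itself.
- nets.look_for(thing, camera): "xy" ([column, row] in pixels, amid what is visible of it).
- nets.trace(thing, camera): "pixels" (420x560 bool, what is visible of it) and "xy" ([column, row] in pixels, amid what is visible of it).
The state is a dict: "time": time; "joint_positions": joint angles; "joint_velocities": joint speeds; "tau": joint torques, N m; "ee_pos": TCP position; "ee_rot": TCP orientation; "contact_force": force on the tool from outside, world axes, zero at the start; "wrist_torque": the same for the moment, N m; "grip_width": finger opening in mm.
Only numpy, scipy, OpenCV 4.12 (cv2) and the standard library are available. Lean on these libraries where they do the work, as an engineer would, in place of code of your own. Each camera call takes 0.05 s, during which the arm holds its last target.

## Working session

There is one attempt and no reset: what is moved stays moved. The work goes in short steps, Python scripts to look and compute and a tool call to move; the robot and the scene stay as the last step left them, time stands still between calls to the robot, and variables do not carry over. Pictures are saved under pics/ and viewed, and the job is handed in when it is done.

Besides the shell and the picture viewer there is one more tool, called after "Request:" as name(argument=value, ...) on one line, values as JSON. jog_arm: Moves the arm, as the interface text tells. Its arguments: {"type":"object","properties":{"deltas":{"type":"array"},"force":{"type":"number"}},"required":["deltas"]}

```bash
mkdir -p pics; cat > h.py <<'E'
import numpy as np, cv2
from rig import sense, viewer, ctrl, nets
def ray(c,uv):
    K=np.array(c["camera_matrix"]);R=np.array(c["rotation"]);p=np.array(c["position"])
    d=R@np.linalg.inv(K)@np.array([uv[0],uv[1],1.]);return p,d
def atz(c,uv,z):
    p,d=ray(c,uv);return p+d*(z-p[2])/d[2]
def proj(c,X):
    K=np.array(c["camera_matrix"]);R=np.array(c["rotation"]);p=np.array(c["position"])
    q=K@(R.T@(np.array(X,float)-p));return q[:2]/q[2]
def tri(rs):
    A=np.zeros((3,3));b=np.zeros(3)
    for p,d in rs:
        d=d/np.linalg.norm(d);M=np.eye(3)-np.outer(d,d);A+=M;b+=M@p
    return np.linalg.solve(A,b)
E
python3 - <<'E'
from h import *
s=sense();print(s["time"],s["ee_pos"],s["ee_rot"],s["grip_width"],ctrl.nose_length)
for n in["side","top"]:
    c=viewer.read_camera(n);cv2.imwrite(f"pics/{n}0.png",c["pixels"])
    print(n,c["position"],np.round(c["rotation"],3).tolist(),c["camera_matrix"])
    for t in["jack_pad","pad_dish","pad_upstand","crank_handle","crank_shaft","leg_axis","rolling_base","tube_rack","beaker","reagent"]:
        print(t,[(np.round(d["xy"]).tolist(),round(d["p"],2)) for d in nets.look_for(t,n)][:5])
E
```

```text
0.0 [228.09935826 607.94481389 252.26747857] [[-9.36342100e-01  3.51088304e-01 -6.88434867e-04]
 [ 3.51088978e-01  9.36340258e-01 -1.85733729e-03]
 [-7.48011805e-06 -1.98080500e-03 -9.99998038e-01]] 85.42713390164548 22.0
side [   38.26453174 -1316.87153633  1054.74117918] [[0.9, -0.266, 0.346], [-0.436, -0.532, 0.726], [-0.009, -0.804, -0.595]] [[541.60640353   0.         283.67831792]
 [  0.         541.60640353 211.03327775]
 [  0.           0.           1.        ]]
jack_pad [([259.0, 350.0], 0.75), ([342.0, 373.0], 0.69), ([300.0, 274.0], 0.56)]
pad_dish [([346.0, 377.0], 0.92), ([265.0, 352.0], 0.83), ([300.0, 281.0], 0.63)]
pad_upstand [([305.0, 278.0], 0.81), ([346.0, 378.0], 0.77), ([266.0, 350.0], 0.68)]
crank_handle [([279.0, 135.0], 0.53)]
crank_shaft [([244.0, 137.0], 0.95)]
leg_axis [([245.0, 136.0], 0.86)]
rolling_base [([243.0, 136.0], 0.84)]
tube_rack []
beaker [([351.0, 277.0], 0.98)]
reagent [([331.0, 320.0], 0.89)]
top [ 488.69539729 -243.24889363 1308.77791593] [[-0.009, -0.996, 0.089], [-1.0, 0.011, 0.02], [-0.021, -0.088, -0.996]] [[463.57175493   0.         278.1284987 ]
 [  0.         463.57175493 215.70696446]
 [  0.           0.           1.        ]]
jack_pad [([317.0, 230.0], 0.86), ([391.0, 305.0], 0.72), ([448.0, 252.0], 0.59)]
pad_dish [([393.0, 304.0], 0.98), ([444.0, 251.0], 0.85), ([317.0, 228.0], 0.65)]
pad_upstand [([448.0, 255.0], 0.89), ([316.0, 227.0], 0.81), ([391.0, 306.0], 0.59)]
crank_handle [([188.0, 187.0], 0.58)]
crank_shaft [([75.0, 193.0], 0.58), ([318.0, 227.0], 0.43)]
leg_axis [([78.0, 195.0], 0.57)]
rolling_base [([76.0, 194.0], 0.93), ([316.0, 227.0], 0.68)]
tube_rack [([259.0, 161.0], 0.65)]
beaker [([362.0, 193.0], 0.82)]
reagent [([399.0, 241.0], 0.89)]
```

```bash
python3 - <<'E'
import cv2
for n in["side","top"]:
    i=cv2.imread(f"pics/{n}0.png");cv2.imwrite(f"pics/{n}0b.png",cv2.resize(i,(800,600),interpolation=cv2.INTER_CUBIC))
E
```

```text
(no output)
```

View pics/side0b.png

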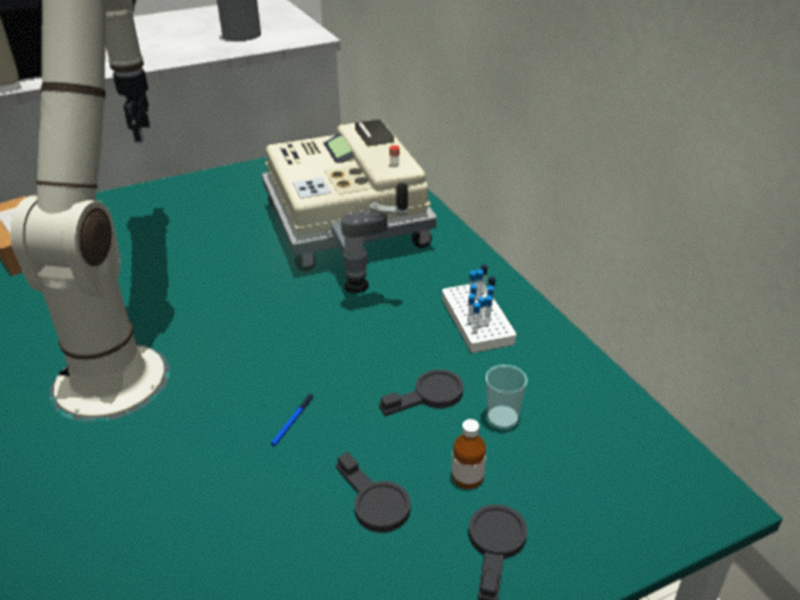

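View pics/top0b.png

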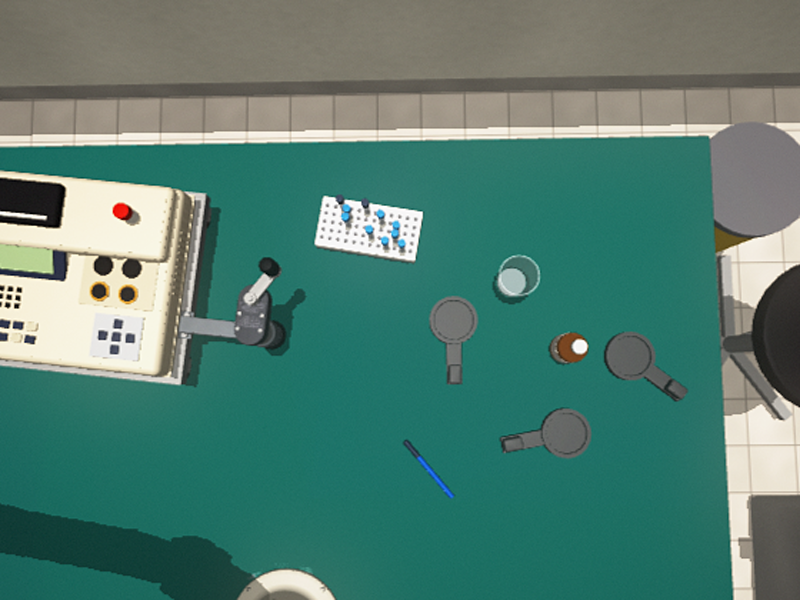

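Three pads show in the top image (560x420): A (317,228), B (444,251) and C (391,305). A lies farthest left, with the largest world y, so it is the one meant. In the side view it is at about (300,274). The crank handle is at top (188,187) and the foot at about (190,234). I'll measure these and confirm A in a crop.

```bash
python3 - <<'E'
from h import *
T={}
cams={}
for n in["side","top"]:
    c=viewer.read_camera(n);cams[n]=c;im=c["pixels"]
    for t in["jack_pad","pad_upstand","pad_dish","crank_handle","crank_shaft","leg_axis","rolling_base"]:
        for k,d in enumerate(nets.trace(t,n)[:4]):
            m=d["pixels"];ys,xs=np.nonzero(m)
            print(n,t,k,np.round(d["xy"],1).tolist(),round(d["p"],2),m.sum(),xs.min(),xs.max(),ys.min(),ys.max())
            if t=="jack_pad": print("   world",np.round(atz(c,d["xy"],15)).tolist())
a=cams["top"]["pixels"]
cv2.imwrite("pics/c1.png",cv2.resize(a[190:290,270:400],None,fx=6,fy=6,interpolation=cv2.INTER_CUBIC))
cv2.imwrite("pics/c2.png",cv2.resize(a[160:270,120:250],None,fx=5.4,fy=5.4,interpolation=cv2.INTER_CUBIC))
a=cams["side"]["pixels"]
cv2.imwrite("pics/c3.png",cv2.resize(a[110:220,200:340],None,fx=5.4,fy=5.4,interpolation=cv2.INTER_CUBIC))
cv2.imwrite("pics/c4.png",cv2.resize(a[245:305,255:345],None,fx=8,fy=8,interpolation=cv2.INTER_CUBIC))
E
```

```text
side jack_pad 0 [298.4, 275.6] 0.79 1005 265 322 259 290
   world [547.0, -339.0, 15.0]
side jack_pad 1 [343.5, 375.1] 0.76 1648 328 368 354 419
   world [490.0, -678.0, 15.0]
side jack_pad 2 [244.8, 137.8] 0.4 8806 184 304 85 204
   world [717.0, 457.0, 15.0]
side pad_upstand 0 [346.6, 378.4] 0.87 1622 328 367 354 419
side pad_upstand 1 [262.4, 349.1] 0.78 1533 235 286 317 373
side pad_upstand 2 [305.3, 277.1] 0.68 1039 265 323 258 291
side pad_dish 0 [299.9, 278.9] 0.8 1104 265 323 260 291
side pad_dish 1 [264.1, 349.9] 0.59 1439 235 286 318 372
side pad_dish 2 [346.7, 376.1] 0.57 1723 327 368 354 419
side pad_dish 3 [281.4, 136.6] 0.34 166 277 286 128 148
side crank_handle 0 [278.9, 138.2] 0.45 138 277 285 129 147
side crank_shaft 0 [244.4, 138.7] 0.56 8886 184 304 84 205
side crank_shaft 1 [351.5, 278.5] 0.53 987 340 367 256 299
side leg_axis 0 [248.0, 138.4] 0.78 8827 185 304 85 204
side leg_axis 1 [278.4, 140.7] 0.35 148 277 285 128 146
side rolling_base 0 [242.4, 134.6] 0.9 8812 185 304 84 205
side rolling_base 1 [247.0, 138.7] 0.56 8987 184 304 84 205
top jack_pad 0 [446.2, 255.9] 0.7 1393 422 481 232 279
   world [487.0, -680.0, 15.0]
top jack_pad 1 [390.8, 304.4] 0.64 1281 352 413 286 320
   world [356.0, -524.0, 15.0]
top jack_pad 2 [315.7, 226.1] 0.58 1211 301 334 207 268
   world [574.0, -322.0, 15.0]
top pad_upstand 0 [391.1, 307.5] 0.96 1349 350 414 286 321
top pad_upstand 1 [448.2, 254.2] 0.89 1274 423 480 232 279
top pad_upstand 2 [316.4, 227.1] 0.67 1249 301 334 206 268
top pad_dish 0 [316.8, 226.6] 0.97 1234 300 334 207 269
top pad_dish 1 [391.0, 306.3] 0.67 1356 350 413 286 320
top pad_dish 2 [445.6, 251.7] 0.67 1356 423 481 231 280
top crank_shaft 0 [73.4, 195.2] 0.65 20823 0 200 118 269
top rolling_base 0 [74.0, 195.7] 0.71 20842 0 200 119 268
```

View pics/c1.png

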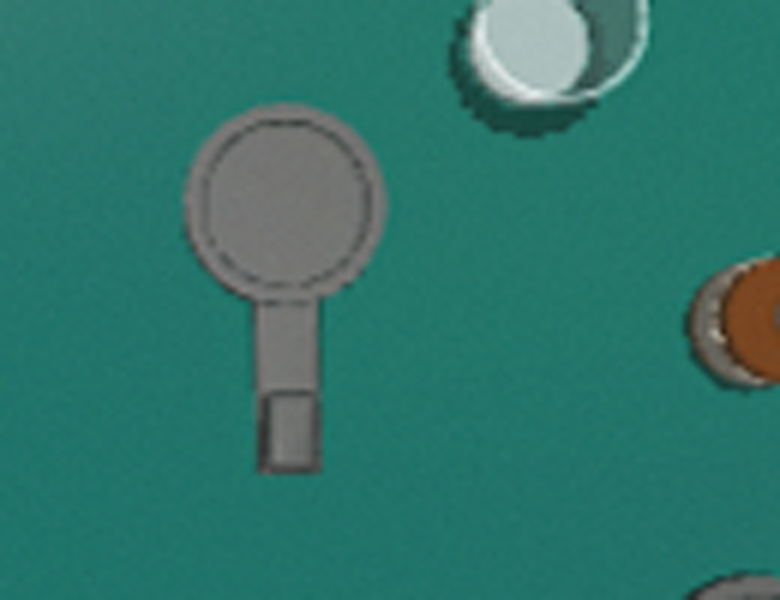

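View pics/c2.png

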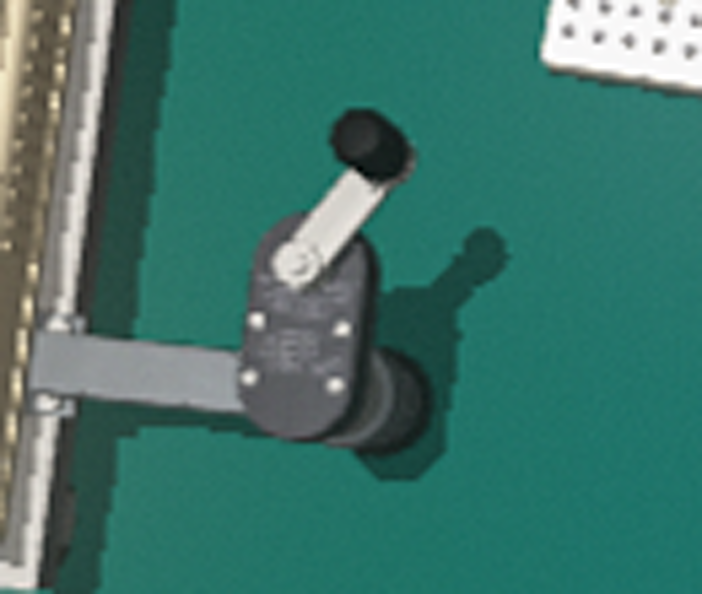

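View pics/c3.png

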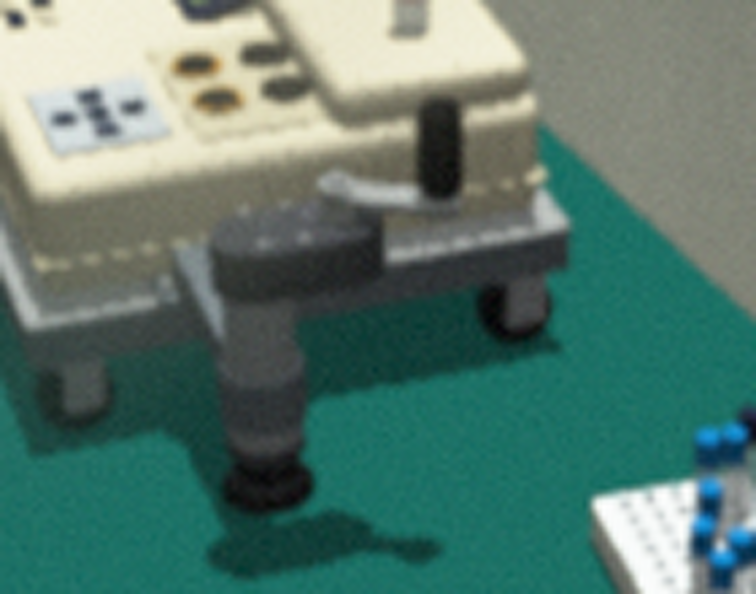

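View pics/c4.png

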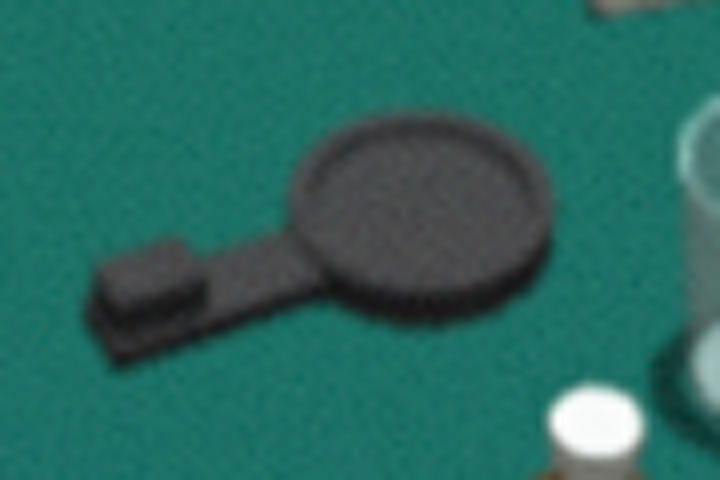

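```bash
cat > fit.py <<'E'
from h import *
from scipy.optimize import least_squares
cams={n:viewer.read_camera(n) for n in["side","top"]}
def c1(x,y):return ((x+.5)/6-.5+270,(y+.5)/6-.5+190)
def c2(x,y):return ((x+.5)/5.4-.5+120,(y+.5)/5.4-.5+160)
def c3(x,y):return ((x+.5)/5.4-.5+200,(y+.5)/5.4-.5+110)
def c4(x,y):return ((x+.5)/8-.5+255,(y+.5)/8-.5+245)
t,s=cams["top"],cams["side"]
print("dish top",atz(t,c1(286,203),18),"ups",atz(t,c1(293,430),30))
print("dish side",atz(s,c4(421,205),18),"ups",atz(s,c4(152,272),30))
print("handle tri",tri([ray(t,c2(362,135)),ray(s,c3(440,103))]))
print("handle top cam z299",atz(t,c2(362,135),299),"side",atz(s,c3(440,103),299),"mid side272",atz(s,c3(440,150),272))
print("shaft top z244",atz(t,c2(298,262),244),"side",atz(s,c3(335,183),244), tri([ray(t,c2(298,262)),ray(s,c3(335,183))]))
print("foot",tri([ray(t,c2(376,402)),ray(s,c3(268,480))]))
for z in(30,40,50):print(z,atz(t,c2(376,402),z),atz(s,c3(268,480),z))
# tube axis in side: outer tube mid at z120
print("tube side z~120",atz(s,c3(262,395),100))
E
python3 fit.py
```

```text
dish top [ 580.8154297  -326.29754504   18.        ] ups [ 475.97770281 -326.95646958   30.        ]
dish side [ 578.04725881 -332.78431427   18.        ] ups [ 474.24648962 -333.04908574   30.        ]
handle tri [650.10865047 -21.06432007 297.12748149]
handle top cam z299 [649.91448089 -21.51910115 299.        ] side [648.48757592 -24.23344816 299.        ] mid side272 [646.60128568 -27.44291371 272.        ]
shaft top z244 [603.91679891  17.73685927 244.        ] side [599.31207365  10.84368989 244.        ] [603.76971495  19.36120809 238.61625158]
foot [554.14868239  25.75611118  45.1215705 ]
30 [554.35205551  29.21913295  30.        ] [562.447153    45.59688302  30.        ]
40 [553.83862267  27.0884422   40.        ] [557.33188456  32.30115091  40.        ]
50 [553.32518982  24.95775146  50.        ] [552.21661612  19.00541881  50.        ]
tube side z~120 [557.45688445  34.521756   100.        ]
```

```bash
cat > ov.py <<'E'
from h import *
import sys
cams={n:viewer.read_camera(n) for n in["side","top"]}
def circ(X,Y,z,r,n=40):
    a=np.linspace(0,2*np.pi,n);return np.c_[X+r*np.cos(a),Y+r*np.sin(a),np.full(n,z)]
def overlay(name,cam,box,f,curves):
    c=cams[cam];x0,y0,x1,y1=box
    im=cv2.resize(c["pixels"][y0:y1,x0:x1],None,fx=f,fy=f,interpolation=cv2.INTER_CUBIC)
    for P,col in curves:
        q=np.array([proj(c,p) for p in P]);q=np.c_[(q[:,0]+.5-x0)*f-.5,(q[:,1]+.5-y0)*f-.5]
        cv2.polylines(im,[np.round(q).astype(int).reshape(-1,1,2)],False,col,1)
    cv2.imwrite(f"pics/{name}.png",im)
E
cat > ov1.py <<'E'
from ov import *
lx,ly,yaw,fz,tag=[float(a) for a in sys.argv[1:5]]+[sys.argv[5]]
sh={"top":(float(sys.argv[6]),float(sys.argv[7])),"side":(float(sys.argv[8]),float(sys.argv[9]))}
for cam,box,f in(("top",(120,160,250,270),5.4),("side",(200,110,340,220),5.4)):
    dx,dy=sh[cam];X,Y=lx+dx,ly+dy
    a=np.radians(yaw);xs,ys=X+50*np.cos(a),Y+50*np.sin(a)
    cv=[(circ(X,Y,fz,28),(0,0,255)),(circ(X,Y,120,21),(0,255,255)),(circ(X,Y,186,21),(0,255,255)),
     (circ(xs,ys,239,6),(255,0,255)),(circ(xs,ys,239,60),(255,255,0)),(circ(xs,ys,299,60),(255,200,0)),([(X,Y,30),(X,Y,220)],(0,255,0))]
    overlay(f"ov_{tag}_{cam}",cam,box,f,cv)
E
python3 ov1.py 554 24 -5 36 a 0 0 -2 -5
```

```text
(no output)
```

View pics/ov_a_top.png

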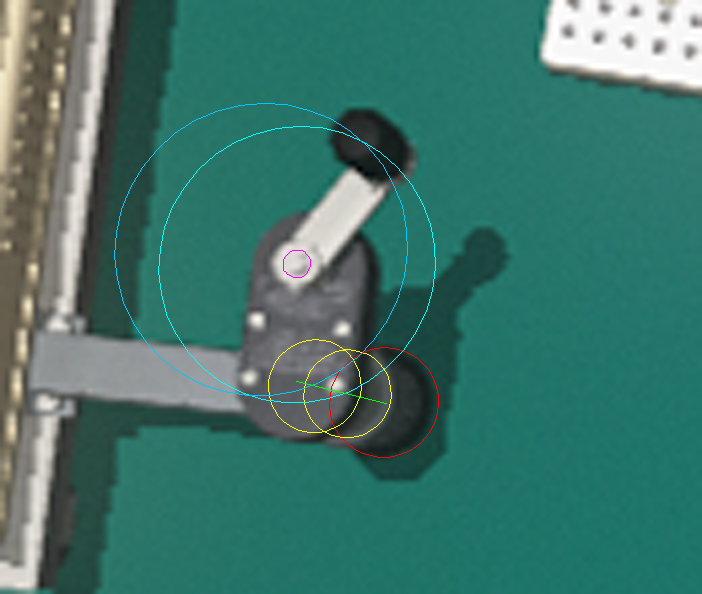

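View pics/ov_a_side.png

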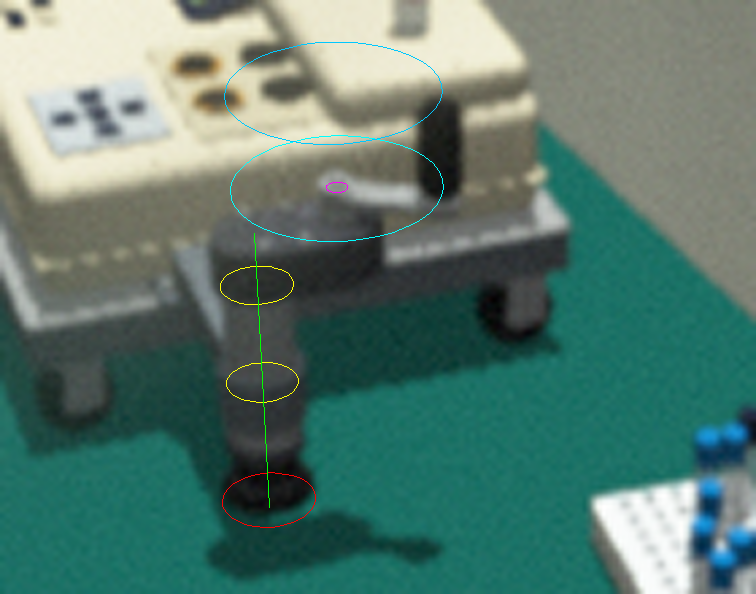

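The overlay agrees: pad A's dish is at about (581,-326), the leg at about (554,24.5), and the foot about 44 mm up. I'll travel round the base first.

Request:
jog_arm(deltas=[{"xyz": [0.02,-0.03,0.04],"delta_rot": [0,0,0.04],"grip": 0.0854},{"xyz": [0.035,-0.06,0.08],"delta_rot": [0,0,0.08],"grip": 0.0854},{"xyz": [0.05,-0.1,0.115],"delta_rot": [0,0,0.12],"grip": 0.0854},{"xyz": [0.07,-0.15,0.13],"delta_rot": [0,0,0.16],"grip": 0.0854},{"xyz": [0.095,-0.2,0.14],"delta_rot": [0,0,0.2],"grip": 0.0854},{"xyz": [0.12,-0.25,0.14],"delta_rot": [0,0,0.24],"grip": 0.0854},{"xyz": [0.14,-0.3,0.14],"delta_rot": [0,0,0.28],"grip": 0.0854},{"xyz": [0.16,-0.355,0.14],"delta_rot": [0,0,0.32],"grip": 0.0854},{"xyz": [0.18,-0.41,0.14],"delta_rot": [0,0,0.34],"grip": 0.0854},{"xyz": [0.195,-0.46,0.14],"delta_rot": [0,0,0.36],"grip": 0.0854}])

```text
time: 3.35
ee_pos: [423.7, 146.4, 393.6]
ee_rot: [[-1.0, -0.001, 0.001], [-0.001, 1.0, 0.0], [-0.001, 0.0, -1.0]]
contact_force: [0.3, 0.6, -0.6]
grip_width: 85.3
```

Request:
jog_arm(deltas=[{"xyz": [0.005,-0.05,0.0],"delta_rot": [0,0,0],"grip": 0.0854},{"xyz": [0.01,-0.105,0.0],"delta_rot": [0,0,0],"grip": 0.0854},{"xyz": [0.016,-0.16,-0.01],"delta_rot": [0,0,0],"grip": 0.0854},{"xyz": [0.022,-0.215,-0.03],"delta_rot": [0,0,0],"grip": 0.0854},{"xyz": [0.028,-0.27,-0.055],"delta_rot": [0,0,0],"grip": 0.0854},{"xyz": [0.034,-0.325,-0.085],"delta_rot": [0,0,0],"grip": 0.0854},{"xyz": [0.04,-0.38,-0.115],"delta_rot": [0,0,0],"grip": 0.0854},{"xyz": [0.045,-0.43,-0.15],"delta_rot": [0,0,0],"grip": 0.0854},{"xyz": [0.05,-0.465,-0.19],"delta_rot": [0,0,0],"grip": 0.0854},{"xyz": [0.052,-0.477,-0.243],"delta_rot": [0,0,0],"grip": 0.0854}])

```text
time: 4.6
ee_pos: [475.9, -332.1, 150.2]
ee_rot: [[-1.0, 0.002, 0.003], [0.002, 1.0, -0.003], [-0.003, -0.003, -1.0]]
contact_force: [1.0, 0.2, -0.4]
grip_width: 85.5
```

```bash
python3 - <<'E'
from h import *
s=sense();print(s["time"],s["ee_pos"],s["joint_positions"])
for n,b in(("side",(215,200,375,320)),("top",(240,170,400,290))):
    c=viewer.read_camera(n);x0,y0,x1,y1=b
    im=cv2.resize(c["pixels"][y0:y1,x0:x1],None,fx=5,fy=5,interpolation=cv2.INTER_CUBIC)
    p=s["ee_pos"]
    for q,col in((p,(0,0,255)),(p+[0,0,-22],(0,255,255)),(p+[0,50,-22],(255,0,255)),(p+[0,-50,-22],(255,0,255))):
        u=proj(c,q);u=((u+.5-[x0,y0])*5).astype(int);cv2.circle(im,tuple(int(k) for k in u),4,col,1)
    cv2.imwrite(f"pics/g1{n}.png",im)
E
```

```text
4.6 [ 475.87837656 -332.07457815  150.16002889] [ 20.78121689  27.03631804  14.61506408 105.40379276  -8.7398002
  48.40344205 129.55622813]
```

View pics/g1side.png

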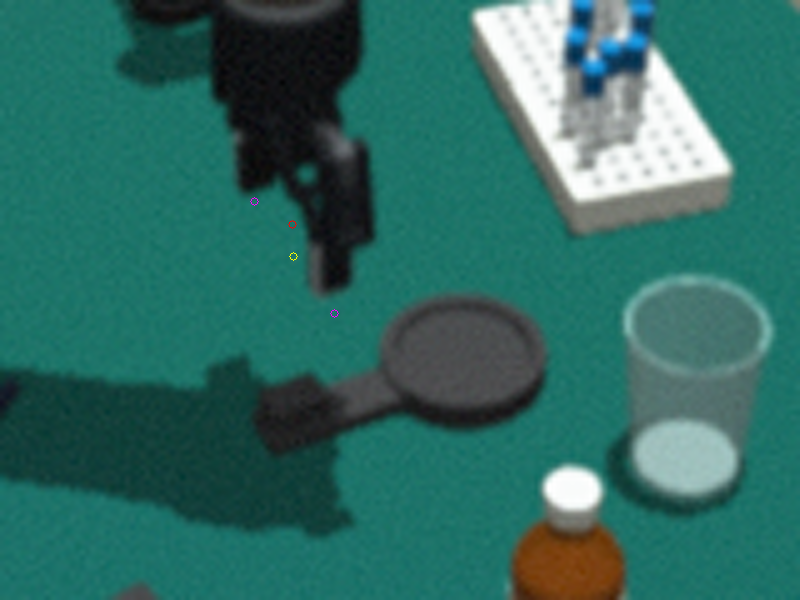

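View pics/g1top.png

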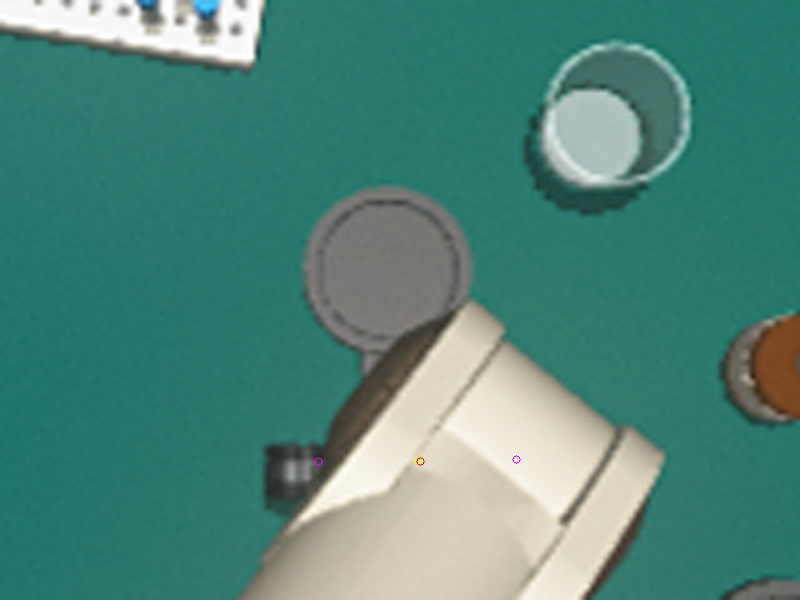

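Request:
jog_arm(deltas=[{"xyz": [0.0,-0.001,-0.03],"delta_rot": [0,0,0],"grip": 0.0854},{"xyz": [0.0,-0.001,-0.06],"delta_rot": [0,0,0],"grip": 0.0854},{"xyz": [0.0,-0.001,-0.09],"delta_rot": [0,0,0],"grip": 0.0854},{"xyz": [0.0,-0.001,-0.11],"delta_rot": [0,0,0],"grip": 0.0854},{"xyz": [0.0,-0.001,-0.121],"delta_rot": [0,0,0],"grip": 0.0854},{"xyz": [0.0,-0.001,-0.121],"delta_rot": [0,0,0],"grip": 0.0854},{"xyz": [0.0,-0.001,-0.121],"delta_rot": [0,0,0],"grip": 0.02},{"xyz": [0.0,-0.001,-0.121],"delta_rot": [0,0,0],"grip": 0.015},{"xyz": [0.0,-0.001,-0.121],"delta_rot": [0,0,0],"grip": 0.015},{"xyz": [0.0,-0.001,-0.121],"delta_rot": [0,0,0],"grip": 0.015}], force=40)

```text
time: 5.95
ee_pos: [475.5, -329.4, 30.1]
ee_rot: [[-1.0, -0.002, 0.001], [-0.002, 1.0, -0.0], [-0.001, -0.0, -1.0]]
contact_force: [-1.1, 1.2, 5.0]
grip_width: 28.6
```

```bash
python3 - <<'E'
from h import *
s=sense();print(s["time"],s["ee_pos"],s["contact_force"],s["wrist_torque"],s["grip_width"])
for n,b in(("side",(215,200,375,320)),("top",(240,170,400,290))):
    c=viewer.read_camera(n);x0,y0,x1,y1=b
    im=cv2.resize(c["pixels"][y0:y1,x0:x1],None,fx=5,fy=5,interpolation=cv2.INTER_CUBIC)
    cv2.imwrite(f"pics/g2{n}.png",im)
E
```

```text
5.95 [ 475.51922555 -329.41958366   30.09671706] [-1.08449795  1.20506919  4.98818852] [0.32120217 0.23287293 0.11388047] 28.55386286288848
```

View pics/g2side.png

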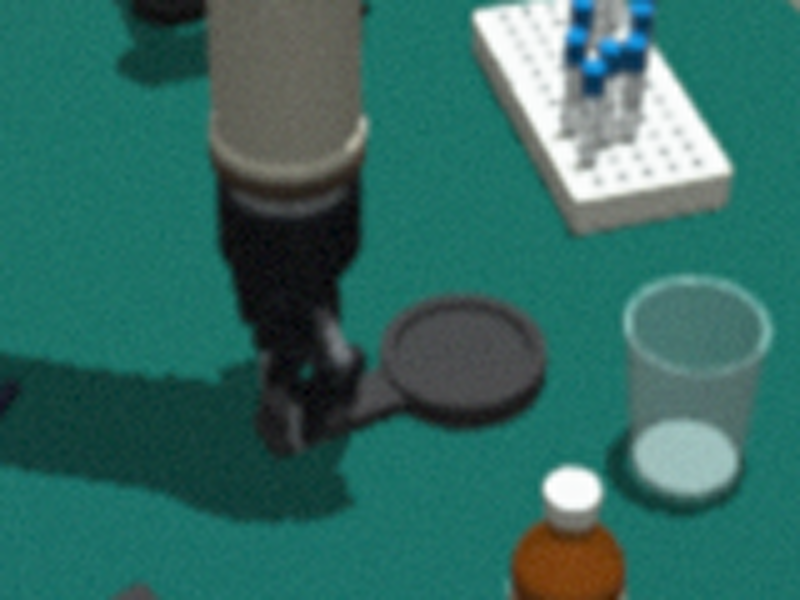

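View pics/g2top.png

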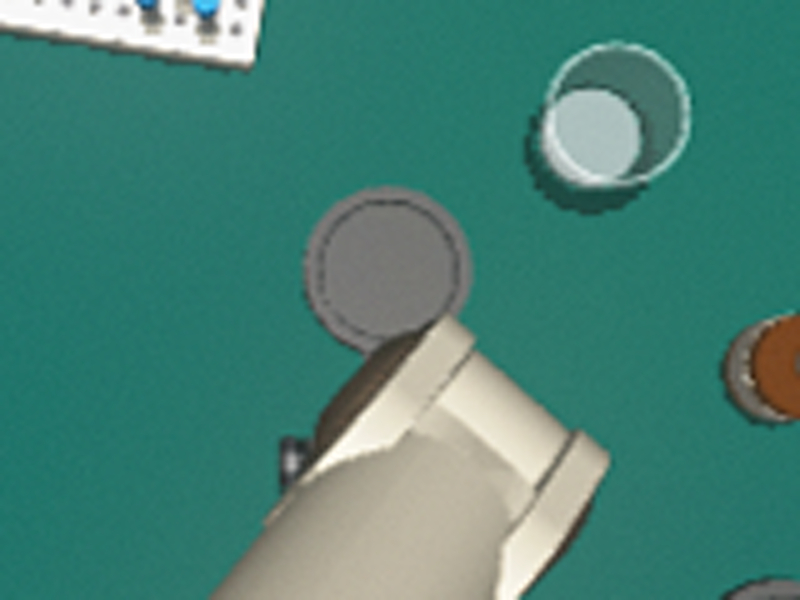

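Request:
jog_arm(deltas=[{"xyz": [0,0,0],"delta_rot": [0,0,0],"grip": 0.015},{"xyz": [0,0.0,0],"delta_rot": [0,0,0],"grip": 0.015},{"xyz": [0,0.015,0],"delta_rot": [0,0,0],"grip": 0.015},{"xyz": [-0.003,0.045,0],"delta_rot": [0,0,0],"grip": 0.015},{"xyz": [-0.006,0.08,0],"delta_rot": [0,0,0],"grip": 0.015},{"xyz": [-0.01,0.12,0],"delta_rot": [0,0,0],"grip": 0.015},{"xyz": [-0.014,0.16,0],"delta_rot": [0,0,0],"grip": 0.015},{"xyz": [-0.018,0.2,0],"delta_rot": [0,0,0],"grip": 0.015},{"xyz": [-0.022,0.235,0],"delta_rot": [0,0,0],"grip": 0.015},{"xyz": [-0.025,0.26,0],"delta_rot": [0,0,0],"grip": 0.015}], force=40)

```text
time: 7.3
ee_pos: [450.9, -68.1, 30.1]
ee_rot: [[-1.0, -0.001, 0.003], [-0.001, 1.0, -0.001], [-0.003, -0.001, -1.0]]
contact_force: [0.9, -3.3, 4.7]
grip_width: 28.5
```

```bash
python3 - <<'E'
from h import *
s=sense();print(s["time"],s["ee_pos"],s["contact_force"],s["wrist_torque"],s["grip_width"])
for n,b in(("side",(200,110,360,230)),("top",(140,160,300,280))):
    c=viewer.read_camera(n);x0,y0,x1,y1=b
    im=cv2.resize(c["pixels"][y0:y1,x0:x1],None,fx=5,fy=5,interpolation=cv2.INTER_CUBIC)
    cv2.imwrite(f"pics/g3{n}.png",im)
E
```

```text
7.3 [450.91196726 -68.12299135  30.05559182] [ 0.9029127  -3.33444392  4.70448767] [-0.89559968 -0.16049445 -0.32573481] 28.45634817739288
```

View pics/g3side.png

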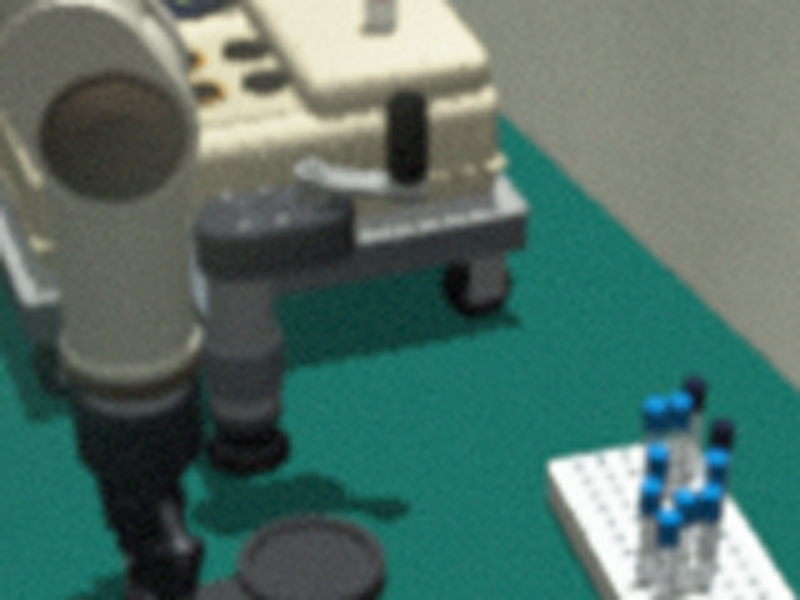

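View pics/g3top.png

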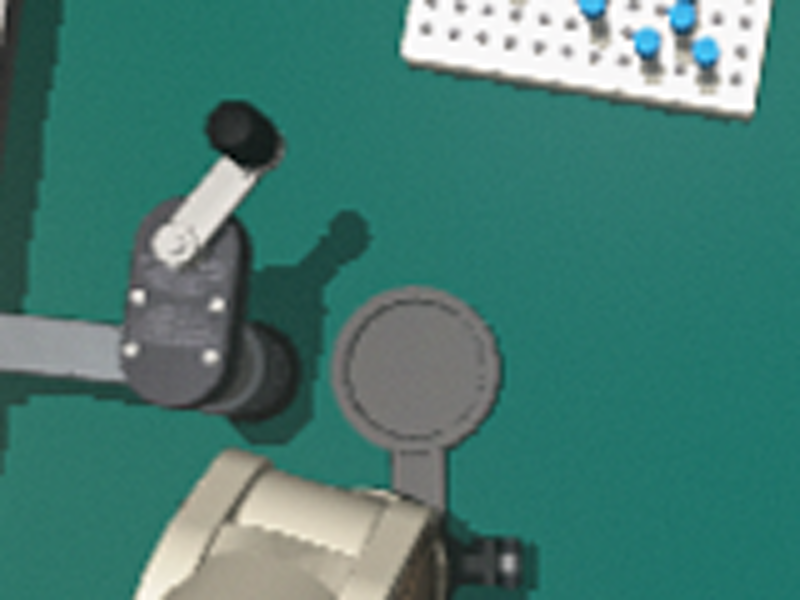

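```bash
python3 - <<'E'
from ov import *
c=cams["top"];print(atz(c,((416.5)/5-.5+140,(370.5)/5-.5+160),18))
s=cams["side"];print(atz(s,((313)/5-.5+200,(565.5)/5-.5+110),18))
from ov import overlay
for X,Y,zf,n in((554,25,44,"a"),):
  overlay("f1top","top",(160,190,240,250),10,[(circ(X,Y,zf,28),(0,0,255)),(circ(X,Y,60,21),(0,255,255))])
  overlay("f1side","side",(215,160,295,220),10,[(circ(X-2,Y-5,zf,28),(0,0,255)),(circ(X-2,Y-5,80,21),(0,255,255))])
E
```

```text
[555.19922909 -62.40194173  18.        ]
[553.59540395 -77.28215268  18.        ]
```

View pics/f1top.png

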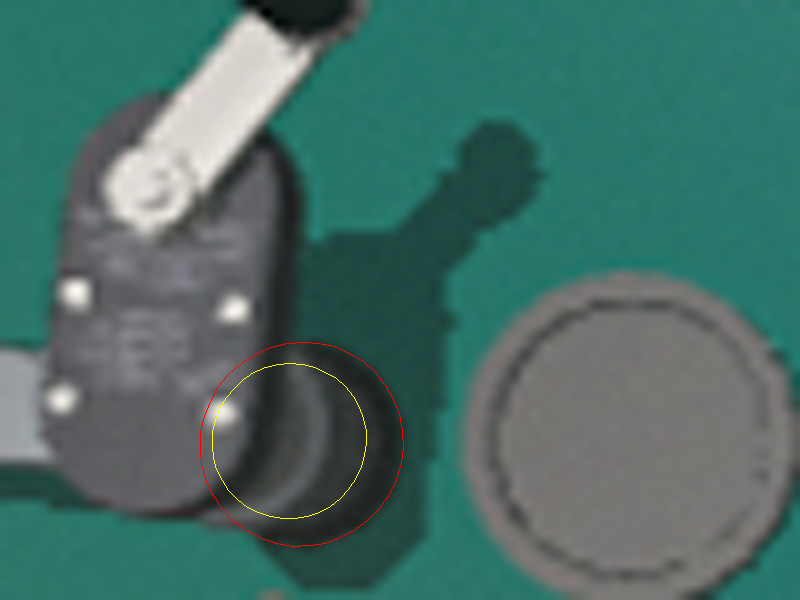

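View pics/f1side.png

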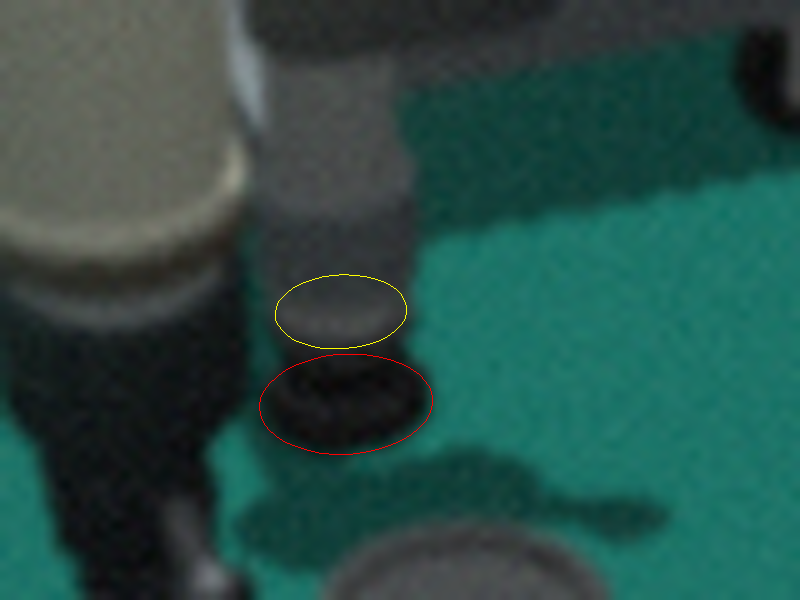

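Request:
jog_arm(deltas=[{"xyz": [0,0.015,0],"delta_rot": [0,0,0],"grip": 0.015},{"xyz": [0,0.03,0],"delta_rot": [0,0,0],"grip": 0.015},{"xyz": [0,0.045,0],"delta_rot": [0,0,0],"grip": 0.015},{"xyz": [-0.001,0.058,0],"delta_rot": [0,0,0],"grip": 0.015},{"xyz": [-0.001,0.07,0],"delta_rot": [0,0,0],"grip": 0.015},{"xyz": [-0.001,0.078,0],"delta_rot": [0,0,0],"grip": 0.015},{"xyz": [-0.001,0.083,0],"delta_rot": [0,0,0],"grip": 0.015},{"xyz": [-0.001,0.086,0],"delta_rot": [0,0,0],"grip": 0.015},{"xyz": [-0.001,0.086,0],"delta_rot": [0,0,0],"grip": 0.015},{"xyz": [-0.001,0.086,0],"delta_rot": [0,0,0],"grip": 0.015}])

```text
time: 8.75
ee_pos: [449.8, 16.4, 30.0]
ee_rot: [[-1.0, 0.0, 0.002], [0.0, 1.0, -0.0], [-0.002, -0.0, -1.0]]
contact_force: [0.1, -3.2, 6.6]
grip_width: 28.2
```

```bash
python3 - <<'E'
from ov import *
s=sense();print(s["time"],s["ee_pos"],s["contact_force"],s["grip_width"])
X,Y=554,25
for Z in [1]:
  overlay("f2top","top",(160,190,240,250),10,[(circ(X,Y,44,28),(0,0,255)),(circ(X,Y,18,47),(0,255,255))])
  overlay("f2side","side",(215,160,295,220),10,[(circ(X-2,Y-5,44,28),(0,0,255)),(circ(X-2,Y-5,18,47),(0,255,255))])
E
```

```text
8.85 [449.73307538  16.41940609  30.04000218] [-0.12351269 -3.27038905  7.02548849] 28.111356954912484
```

View pics/f2top.png

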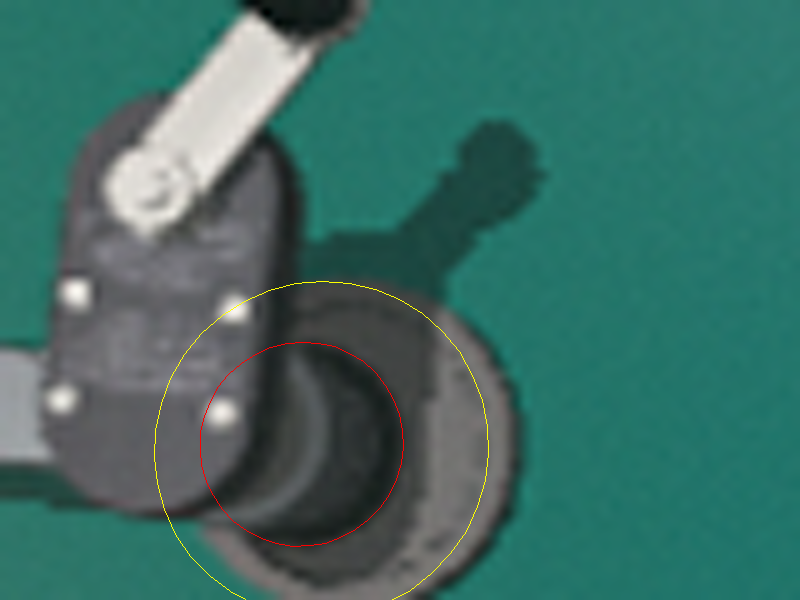

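View pics/f2side.png

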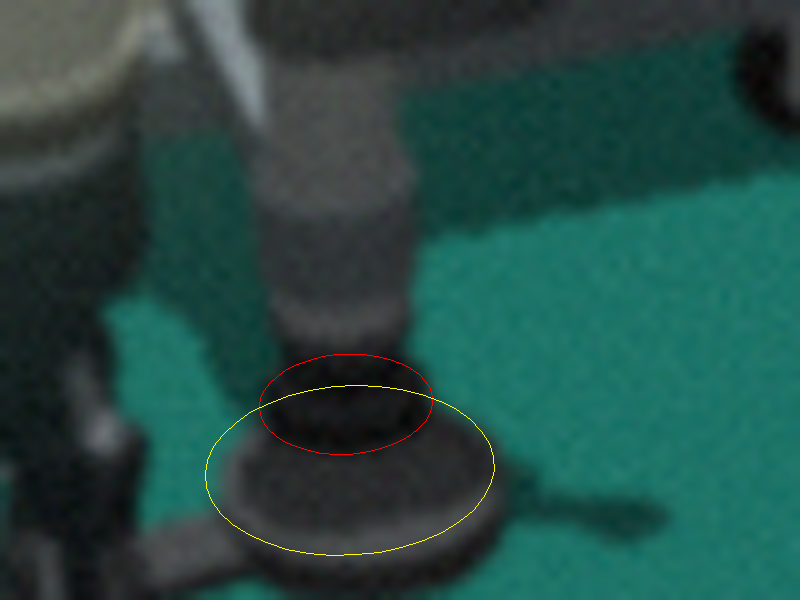

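Request:
jog_arm(deltas=[{"xyz": [0,0.003,0],"delta_rot": [0,0,0],"grip": 0.015},{"xyz": [0,0.006,0],"delta_rot": [0,0,0],"grip": 0.015},{"xyz": [0,0.008,0],"delta_rot": [0,0,0],"grip": 0.015},{"xyz": [0,0.008,0],"delta_rot": [0,0,0],"grip": 0.015},{"xyz": [0,0.008,0],"delta_rot": [0,0,0],"grip": 0.015},{"xyz": [0,0.008,0],"delta_rot": [0,0,0],"grip": 0.015},{"xyz": [0,0.008,0],"delta_rot": [0,0,0],"grip": 0.015},{"xyz": [0,0.008,0],"delta_rot": [0,0,0],"grip": 0.04},{"xyz": [0,0.008,0],"delta_rot": [0,0,0],"grip": 0.06},{"xyz": [0,0.008,0],"delta_rot": [0,0,0],"grip": 0.06}])

```text
time: 10.1
ee_pos: [448.9, 25.2, 29.2]
ee_rot: [[-1.0, -0.002, -0.001], [-0.002, 1.0, 0.0], [0.001, 0.0, -1.0]]
contact_force: [-0.3, -0.9, -0.0]
grip_width: 60.2
```

```bash
python3 - <<'E'
from ov import *
s=sense();print(s["time"],s["ee_pos"],s["contact_force"],s["grip_width"])
X,Y=554,25
for Z in [1]:
  overlay("f3top","top",(160,190,240,250),10,[(circ(X,Y,44,28),(0,0,255)),(circ(X,Y,18,47),(0,255,255)),(circ(X,Y,14,38),(255,255,0))])
  overlay("f3side","side",(215,160,295,220),10,[(circ(X-2,Y-5,44,28),(0,0,255)),(circ(X-2,Y-5,18,47),(0,255,255))])
E
```

```text
10.2 [449.02462254  24.90955234  29.19343585] [0.28819179 0.12854359 0.41144014] 60.18545749695999
```

View pics/f3top.png

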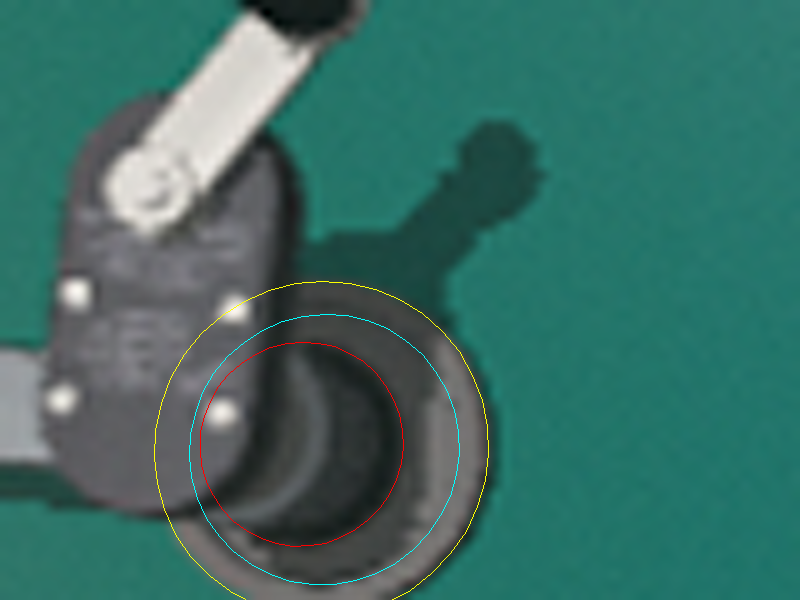

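View pics/f3side.png

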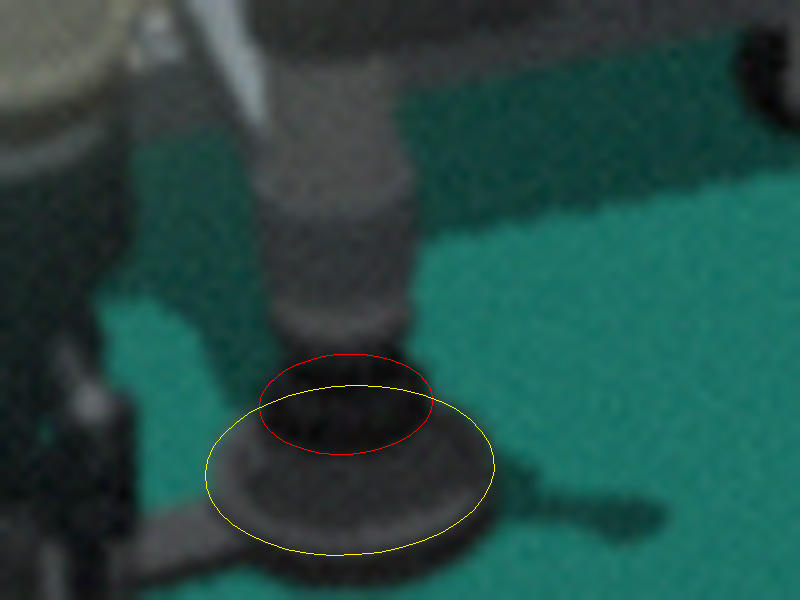

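Request:
jog_arm(deltas=[{"xyz": [0,0,0.03],"delta_rot": [0,0,0],"grip": 0.06},{"xyz": [0,0,0.08],"delta_rot": [0,0,0],"grip": 0.06},{"xyz": [-0.005,0,0.14],"delta_rot": [0,0,0],"grip": 0.06},{"xyz": [-0.005,0,0.2],"delta_rot": [0,0,0],"grip": 0.0854},{"xyz": [0,0,0.26],"delta_rot": [0,0,0],"grip": 0.0854},{"xyz": [0.005,-0.005,0.315],"delta_rot": [0,0,0],"grip": 0.0854},{"xyz": [0.045,-0.02,0.35],"delta_rot": [0,0,0],"grip": 0.0854},{"xyz": [0.1,-0.03,0.36],"delta_rot": [0,0,0],"grip": 0.0854},{"xyz": [0.155,-0.04,0.36],"delta_rot": [0,0,0],"grip": 0.0854},{"xyz": [0.201,-0.046,0.35],"delta_rot": [0,0,0],"grip": 0.0854}])

```text
time: 11.45
ee_pos: [652.4, -21.8, 379.8]
ee_rot: [[-1.0, -0.001, 0.002], [-0.001, 1.0, -0.0], [-0.002, -0.0, -1.0]]
contact_force: [-0.1, -0.0, 0.5]
grip_width: 85.2
```

```bash
python3 - <<'E'
from ov import *
s=sense();print(s["time"],s["ee_pos"],s["contact_force"],s["grip_width"],s["joint_positions"])
p=s["ee_pos"]
overlay("h1side","side",(215,80,335,170),6.6,[(circ(648,-26,299,13),(0,0,255)),(circ(p[0]-2,p[1]-5,p[2]-22,5),(0,255,255))])
E
```

```text
11.55 [652.42119005 -21.58954121 374.57700781] [-0.4646071   0.9021777  -1.29734879] 85.5042409849878 [-17.69562701  23.76409025  24.54826421  80.56124214  -9.69431651
  78.06225007  97.11945205]
```

View pics/h1side.png

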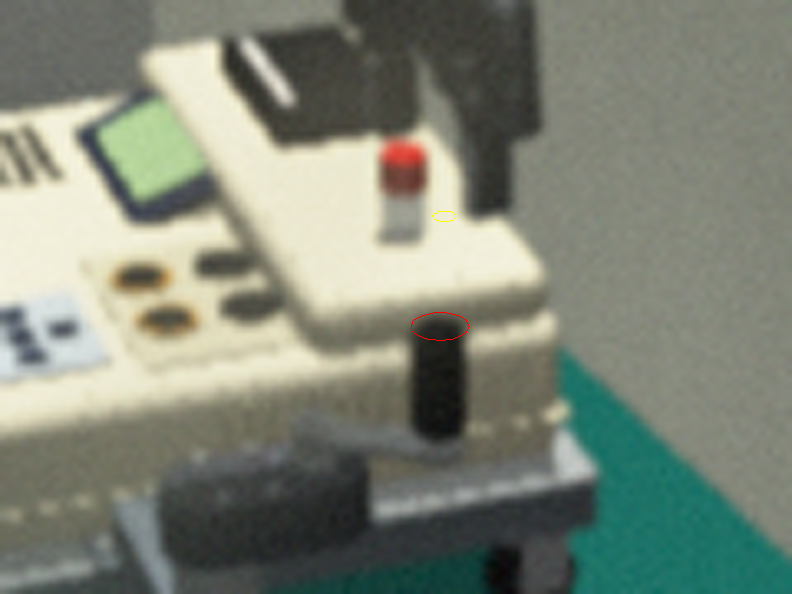

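Request:
jog_arm(deltas=[{"xyz": [0,0,-0.03],"delta_rot": [0,0,0],"grip": 0.0854},{"xyz": [0,0,-0.06],"delta_rot": [0,0,0],"grip": 0.0854},{"xyz": [0,0,-0.085],"delta_rot": [0,0,0],"grip": 0.0854},{"xyz": [0,0,-0.094],"delta_rot": [0,0,0],"grip": 0.0854},{"xyz": [0,0,-0.094],"delta_rot": [0,0,0],"grip": 0.05},{"xyz": [0,0,-0.094],"delta_rot": [0,0,0],"grip": 0.02},{"xyz": [0,0,-0.094],"delta_rot": [0,0,0],"grip": 0.02},{"xyz": [0,0,-0.094],"delta_rot": [0,0,0],"grip": 0.02},{"xyz": [0,0,-0.094],"delta_rot": [0,0,0],"grip": 0.02},{"xyz": [0,0,-0.094],"delta_rot": [0,0,0],"grip": 0.02}], force=25)

```text
time: 12.8
ee_pos: [650.7, -20.8, 286.6]
ee_rot: [[-1.0, -0.002, 0.002], [-0.002, 1.0, 0.001], [-0.002, 0.001, -1.0]]
contact_force: [-0.9, 1.9, 5.8]
grip_width: 25.3
```

```bash
python3 - <<'E'
from ov import *
s=sense();print(s["time"],s["ee_pos"],s["contact_force"],s["grip_width"])
overlay("h2side","side",(215,80,335,170),6.6,[])
overlay("h2top","top",(120,130,240,220),6.6,[])
E
```

```text
12.9 [650.71565074 -20.79397802 286.58887442] [-1.60320744  1.45997069  6.2354687 ] 25.25197620623961
```

View pics/h2side.png

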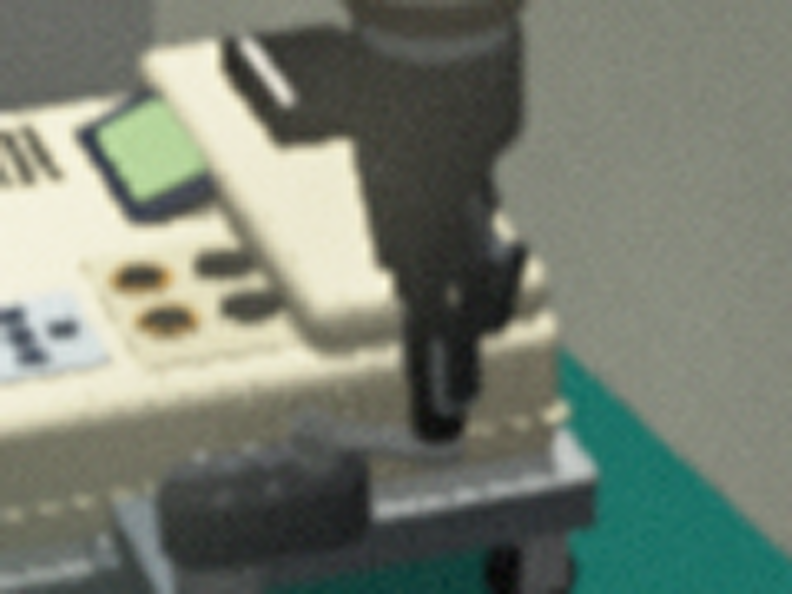

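View pics/h2top.png

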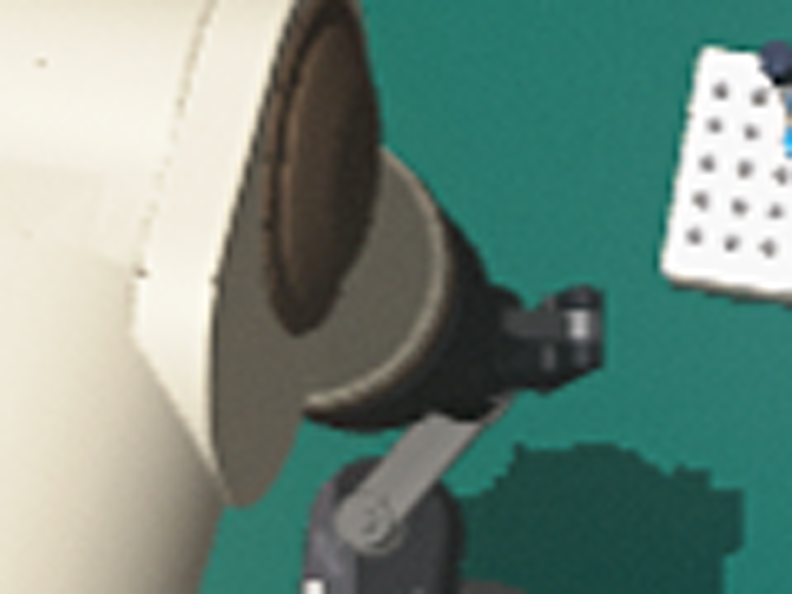

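Request:
jog_arm(deltas=[{"xyz": [-0.016,-0.0134,0],"delta_rot": [0,0,0],"grip": 0.02},{"xyz": [-0.0355,-0.0205,0],"delta_rot": [0,0,0],"grip": 0.02},{"xyz": [-0.0564,-0.0205,0],"delta_rot": [0,0,0],"grip": 0.02},{"xyz": [-0.076,-0.0134,0],"delta_rot": [0,0,0],"grip": 0.02},{"xyz": [-0.0919,0,0],"delta_rot": [0,0,0],"grip": 0.02},{"xyz": [-0.1023,0.018,0],"delta_rot": [0,0,0],"grip": 0.02},{"xyz": [-0.106,0.0386,0],"delta_rot": [0,0,0],"grip": 0.02},{"xyz": [-0.1023,0.0591,0],"delta_rot": [0,0,0],"grip": 0.02},{"xyz": [-0.0919,0.0771,0],"delta_rot": [0,0,0],"grip": 0.02},{"xyz": [-0.076,0.0905,0],"delta_rot": [0,0,0],"grip": 0.02}])

```text
time: 14.15
ee_pos: [573.2, 69.1, 286.5]
ee_rot: [[-1.0, -0.001, -0.002], [-0.001, 1.0, -0.0], [0.002, -0.0, -1.0]]
contact_force: [-4.5, -3.0, 9.1]
grip_width: 25.3
```

```bash
python3 - <<'E'
from ov import *
s=sense();print(s["time"],s["ee_pos"],s["contact_force"],s["grip_width"])
overlay("h3side","side",(205,90,325,180),6.6,[])
overlay("h3top","top",(120,160,240,250),6.6,[])
E
```

```text
14.25 [575.68899851  70.49846053 286.62027708] [-0.50318801  2.52633381  6.38585087] 25.16923221270566
```

View pics/h3side.png

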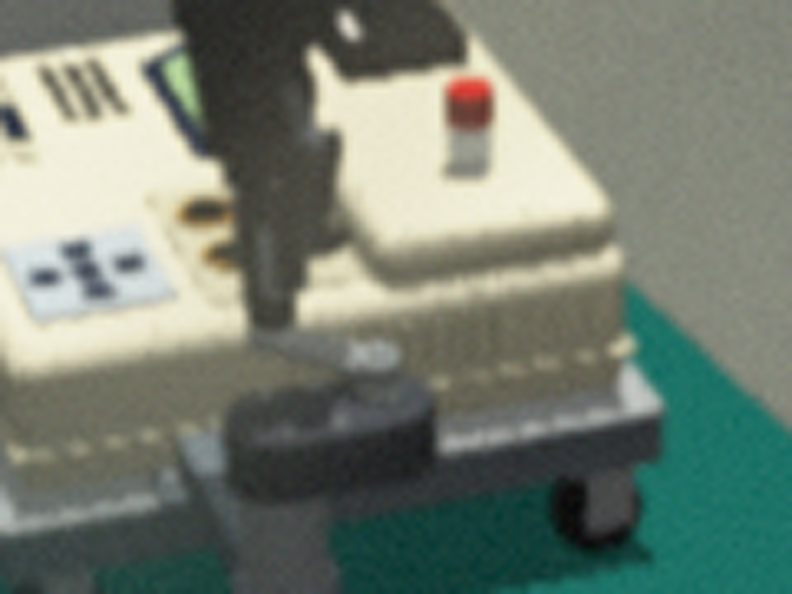

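View pics/h3top.png

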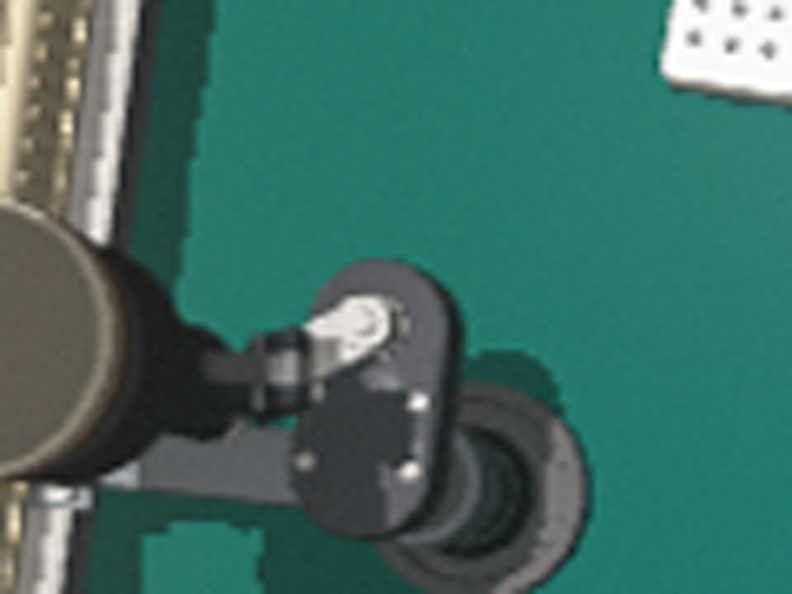

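Request:
jog_arm(deltas=[{"xyz": [0.0196,0.0071,0],"delta_rot": [0,0,0],"grip": 0.02},{"xyz": [0.0404,0.0071,0],"delta_rot": [0,0,0],"grip": 0.02},{"xyz": [0.06,0,0],"delta_rot": [0,0,0],"grip": 0.02},{"xyz": [0.076,-0.0134,0],"delta_rot": [0,0,0],"grip": 0.02},{"xyz": [0.0864,-0.0314,0],"delta_rot": [0,0,0],"grip": 0.02},{"xyz": [0.09,-0.052,0],"delta_rot": [0,0,0],"grip": 0.02},{"xyz": [0.0864,-0.0725,0],"delta_rot": [0,0,0],"grip": 0.02},{"xyz": [0.076,-0.0905,0],"delta_rot": [0,0,0],"grip": 0.02},{"xyz": [0.06,-0.1039,0],"delta_rot": [0,0,0],"grip": 0.02},{"xyz": [0.0404,-0.111,0],"delta_rot": [0,0,0],"grip": 0.02}])

```text
time: 15.5
ee_pos: [616.8, -40.9, 286.6]
ee_rot: [[-1.0, -0.002, 0.006], [-0.002, 1.0, 0.002], [-0.006, 0.002, -1.0]]
contact_force: [4.3, 5.6, 2.8]
grip_width: 25.2
```

```bash
python3 - <<'E'
from ov import *
s=sense();print(s["time"],s["ee_pos"],s["contact_force"],s["grip_width"])
overlay("h4side","side",(215,160,295,220),10,[])
E
```

```text
15.6 [614.35240539 -41.36225422 286.56157416] [-2.31855576  2.69253399  6.68106219] 25.671293311068744
```

View pics/h4side.png

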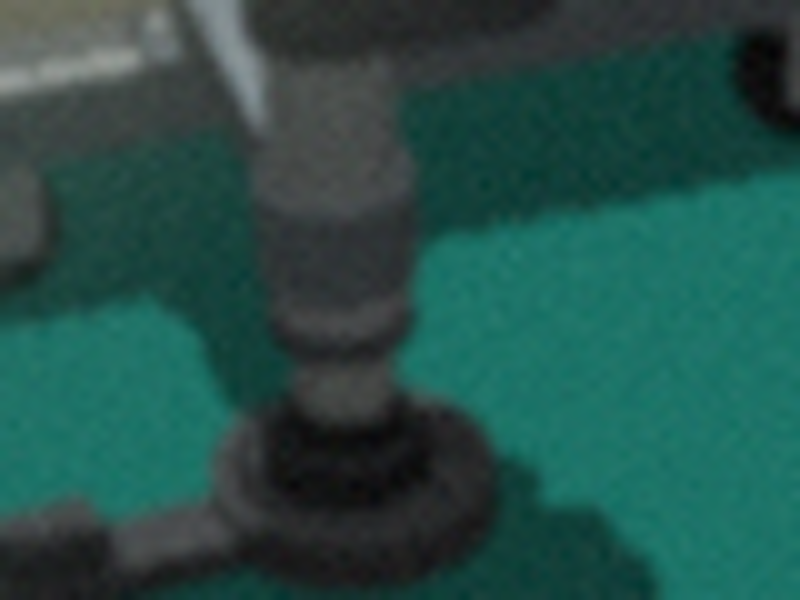

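```bash
cat > arc.py <<'E'
import numpy as np,sys
a0,a1=float(sys.argv[1]),float(sys.argv[2])
n=int(sys.argv[3]) if len(sys.argv)>3 else 10
for k in range(1,n+1):
    t=np.radians(a0+(a1-a0)*k/n);u=np.radians(a0)
    print(round(.06*(np.cos(t)-np.cos(u)),4),round(.06*(np.sin(t)-np.sin(u)),4))
t=np.radians(a1);print("opposing dir",-np.sin(t).round(3),np.cos(t).round(3),"target",604.5+60*np.cos(t),18+60*np.sin(t))
E
python3 arc.py -440 -520; python3 arc.py -520 -560
```

```text
-0.0083 -0.0009
-0.0167 -0.0006
-0.0249 0.0009
-0.0329 0.0035
-0.0404 0.0071
-0.0474 0.0118
-0.0536 0.0174
-0.059 0.0238
-0.0634 0.0309
-0.0668 0.0386
opposing dir 0.342 -0.94 target 548.1184427528455 -2.521208599540124
-0.0013 0.004
-0.0023 0.008
-0.003 0.0122
-0.0035 0.0163
-0.0036 0.0205
-0.0035 0.0247
-0.003 0.0289
-0.0023 0.033
-0.0013 0.0371
-0.0 0.041
opposing dir -0.342 -0.94 target 548.1184427528455 38.52120859954008
```

Request:
jog_arm(deltas=[{"xyz": [-0.0083,-0.0009,0],"delta_rot": [0,0,0],"grip": 0.02},{"xyz": [-0.0167,-0.0006,0],"delta_rot": [0,0,0],"grip": 0.02},{"xyz": [-0.0249,0.0009,0],"delta_rot": [0,0,0],"grip": 0.02},{"xyz": [-0.0329,0.0035,0],"delta_rot": [0,0,0],"grip": 0.02},{"xyz": [-0.0404,0.0071,0],"delta_rot": [0,0,0],"grip": 0.02},{"xyz": [-0.0474,0.0118,0],"delta_rot": [0,0,0],"grip": 0.02},{"xyz": [-0.0536,0.0174,0],"delta_rot": [0,0,0],"grip": 0.02},{"xyz": [-0.059,0.0238,0],"delta_rot": [0,0,0],"grip": 0.02},{"xyz": [-0.0634,0.0309,0],"delta_rot": [0,0,0],"grip": 0.02},{"xyz": [-0.0668,0.0386,0],"delta_rot": [0,0,0],"grip": 0.02}])

```text
time: 16.85
ee_pos: [549.9, -6.1, 286.6]
ee_rot: [[-1.0, 0.001, 0.005], [0.001, 1.0, -0.004], [-0.005, -0.004, -1.0]]
contact_force: [3.6, -5.1, 3.7]
grip_width: 25.5
```

```bash
python3 - <<'E'
from ov import *
s=sense();print(s["time"],s["ee_pos"],s["contact_force"],s["grip_width"],s["wrist_torque"])
overlay("h5side","side",(215,160,295,220),10,[])
overlay("h5top","top",(160,190,240,250),10,[(circ(554,25,16,28),(0,0,255))])
s=sense();print(s["time"],s["ee_pos"],s["contact_force"])
E
```

```text
16.95 [549.36031611  -4.87629862 286.5911574 ] [ 1.66895543 -2.67106978  5.6004357 ] 25.35072678455689 [-0.51991463 -0.33310319 -0.01121234]
16.95 [549.36031611  -4.87629862 286.5911574 ] [ 1.66895543 -2.67106978  5.6004357 ]
```

View pics/h5side.png

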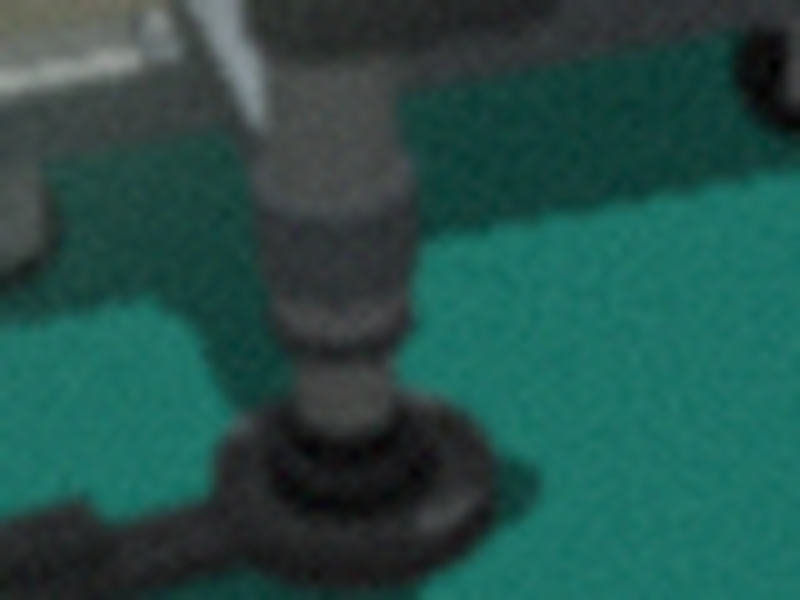

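View pics/h5top.png

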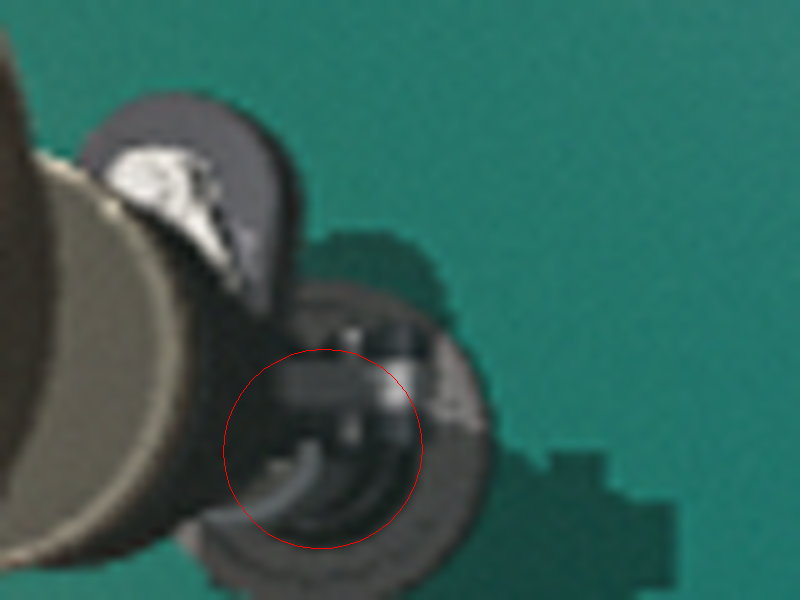

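Request:
jog_arm(deltas=[{"xyz": [-0.0013,0.004,0],"delta_rot": [0,0,0],"grip": 0.02},{"xyz": [-0.0023,0.008,0],"delta_rot": [0,0,0],"grip": 0.02},{"xyz": [-0.003,0.0122,0],"delta_rot": [0,0,0],"grip": 0.02},{"xyz": [-0.0035,0.0163,0],"delta_rot": [0,0,0],"grip": 0.02},{"xyz": [-0.0036,0.0205,0],"delta_rot": [0,0,0],"grip": 0.02},{"xyz": [-0.0035,0.0247,0],"delta_rot": [0,0,0],"grip": 0.02},{"xyz": [-0.003,0.0289,0],"delta_rot": [0,0,0],"grip": 0.02},{"xyz": [-0.0023,0.033,0],"delta_rot": [0,0,0],"grip": 0.02},{"xyz": [-0.0013,0.0371,0],"delta_rot": [0,0,0],"grip": 0.02},{"xyz": [0,0.041,0],"delta_rot": [0,0,0],"grip": 0.02}])

```text
time: 18.2
ee_pos: [547.3, 34.8, 286.5]
ee_rot: [[-1.0, 0.001, -0.001], [0.001, 1.0, -0.003], [0.001, -0.003, -1.0]]
contact_force: [-6.6, -5.1, 12.6]
grip_width: 25.1
```

```bash
python3 - <<'E'
from ov import *
s=sense();print(s["time"],s["ee_pos"],s["contact_force"],s["grip_width"],s["wrist_torque"])
overlay("h6side","side",(215,160,295,220),10,[])
E
python3 arc.py -560 -590
```

```text
18.3 [547.51043089  35.50174707 286.47781727] [-7.11007379 -3.97129198 11.70469444] 25.137944535685545 [-0.80597348  1.11494202  0.02287832]
0.0012 0.0029
0.0025 0.0058
0.0039 0.0086
0.0055 0.0113
0.0072 0.0139
0.0091 0.0164
0.0111 0.0188
0.0132 0.0212
0.0155 0.0234
0.0178 0.0254
opposing dir -0.766 -0.643 target 565.9327434188076 63.96266658713869
```

View pics/h6side.png

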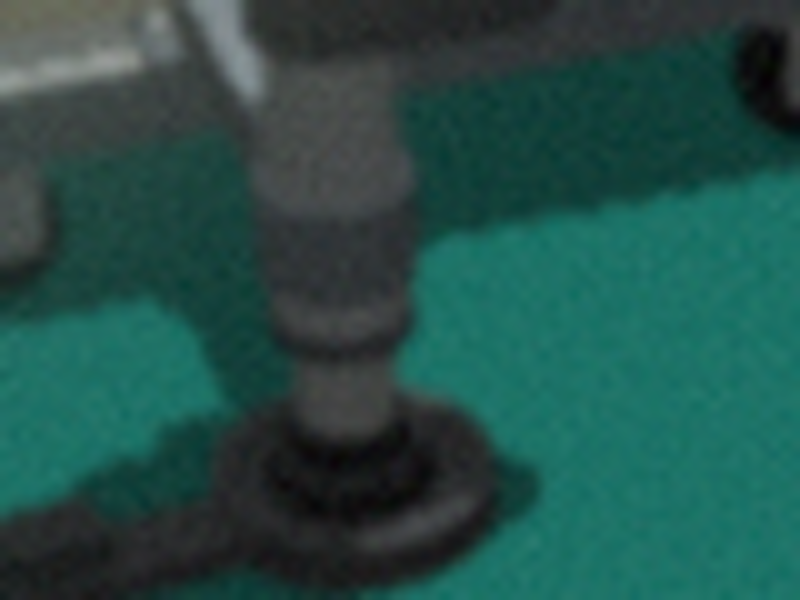

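```bash
for a in -560 -575 -590; do python3 arc.py $a $((a-15)) 5; done; python3 -c "
from rig import sense
for i in range(1):
  s=sense();print(s['contact_force'],s['ee_pos'])"
```

```text
0.0012 0.0029
0.0025 0.0058
0.0039 0.0086
0.0055 0.0113
0.0072 0.0139
opposing dir -0.574 -0.819 target 555.3508773426605 52.4145861810628
0.0019 0.0025
0.0039 0.0049
0.006 0.0073
0.0082 0.0095
0.0106 0.0115
opposing dir -0.766 -0.643 target 565.9327434188076 63.96266658713869
0.0025 0.002
0.005 0.0038
0.0077 0.0055
0.0104 0.007
0.0132 0.0084
opposing dir -0.906 -0.423 target 579.1429042955581 72.378467222199
[-7.11007379 -3.97129198 11.70469444] [547.51043089  35.50174707 286.47781727]
```

Request:
jog_arm(deltas=[{"xyz": [0.0006,0.0014,0],"delta_rot": [0,0,0],"grip": 0.02},{"xyz": [0.0012,0.0029,0],"delta_rot": [0,0,0],"grip": 0.02},{"xyz": [0.0018,0.0043,0],"delta_rot": [0,0,0],"grip": 0.02},{"xyz": [0.0025,0.0058,0],"delta_rot": [0,0,0],"grip": 0.02},{"xyz": [0.0032,0.0072,0],"delta_rot": [0,0,0],"grip": 0.02},{"xyz": [0.0039,0.0086,0],"delta_rot": [0,0,0],"grip": 0.02},{"xyz": [0.0047,0.01,0],"delta_rot": [0,0,0],"grip": 0.02},{"xyz": [0.0055,0.0113,0],"delta_rot": [0,0,0],"grip": 0.02},{"xyz": [0.0063,0.0126,0],"delta_rot": [0,0,0],"grip": 0.02},{"xyz": [0.0072,0.0139,0],"delta_rot": [0,0,0],"grip": 0.02}])

```text
time: 19.55
ee_pos: [553.8, 49.4, 286.5]
ee_rot: [[-1.0, 0.0, -0.003], [0.0, 1.0, -0.002], [0.003, -0.002, -1.0]]
contact_force: [-9.0, -4.3, 14.4]
grip_width: 25.4
```

```bash
cat > st.py <<'E'
from ov import *
s=sense();p=s["ee_pos"];F=s["contact_force"]
th=np.arctan2(p[1]-18,p[0]-604.5);r=np.hypot(p[1]-18,p[0]-604.5)
print("t",s["time"],"pos",p.round(1),"th",np.degrees(th).round(1),"r",r.round(1),"F",F.round(1),"tang",(-F[0]*np.sin(th)+F[1]*np.cos(th)).round(2),"rad",(F[0]*np.cos(th)+F[1]*np.sin(th)).round(2),"M",s["wrist_torque"].round(2))
overlay(sys.argv[1],"side",(215,160,295,220),10,[])
E
python3 st.py h7side
```

```text
t 19.65 pos [554.   49.7 286.5] th 147.9 r 59.6 F [-9.1 -3.5 13.1] tang 7.76 rad 5.86 M [-0.72  1.66 -0.01]
```

View pics/h7side.png

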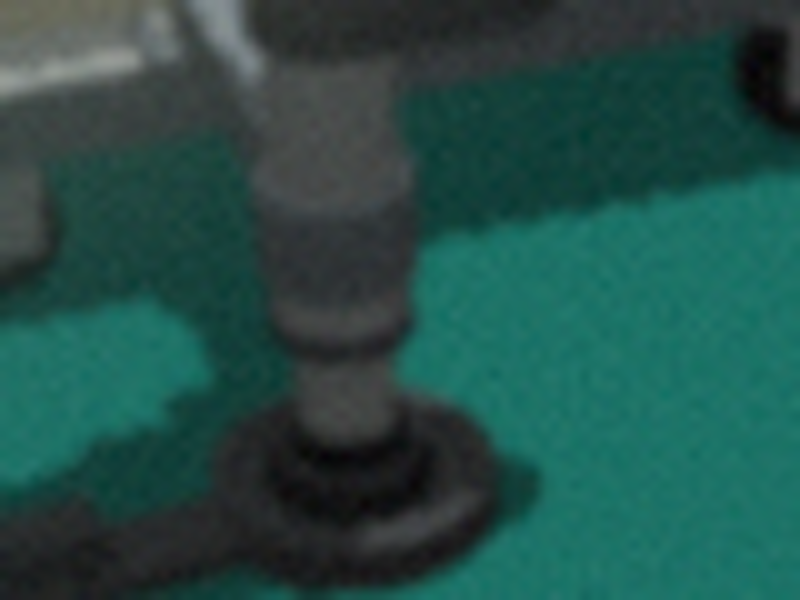

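```bash
python3 arc.py -575 -587
```

```text
0.0007 0.001
0.0015 0.002
0.0023 0.003
0.0031 0.004
0.0039 0.0049
0.0047 0.0059
0.0056 0.0068
0.0064 0.0077
0.0073 0.0086
0.0082 0.0095
opposing dir -0.731 -0.682 target 563.5800983962502 61.881222097150236
```

Request:
jog_arm(deltas=[{"xyz": [0.0007,0.001,0],"delta_rot": [0,0,0],"grip": 0.02},{"xyz": [0.0015,0.002,0],"delta_rot": [0,0,0],"grip": 0.02},{"xyz": [0.0023,0.003,0],"delta_rot": [0,0,0],"grip": 0.02},{"xyz": [0.0031,0.004,0],"delta_rot": [0,0,0],"grip": 0.02},{"xyz": [0.0039,0.0049,0],"delta_rot": [0,0,0],"grip": 0.02},{"xyz": [0.0047,0.0059,0],"delta_rot": [0,0,0],"grip": 0.02},{"xyz": [0.0056,0.0068,0],"delta_rot": [0,0,0],"grip": 0.02},{"xyz": [0.0064,0.0077,0],"delta_rot": [0,0,0],"grip": 0.02},{"xyz": [0.0073,0.0086,0],"delta_rot": [0,0,0],"grip": 0.02},{"xyz": [0.0082,0.0095,0],"delta_rot": [0,0,0],"grip": 0.02}])

```text
time: 20.9
ee_pos: [561.7, 59.7, 286.4]
ee_rot: [[-1.0, -0.0, -0.003], [-0.0, 1.0, -0.001], [0.003, -0.001, -1.0]]
contact_force: [-9.5, -1.4, 13.4]
grip_width: 25.7
```

```bash
python3 st.py h8side;python3 st.py h8side; python3 arc.py -587 -597
```

```text
t 21.0 pos [561.9  59.8 286.5] th 135.6 r 59.7 F [-9.3 -2.6 13.5] tang 8.36 rad 4.87 M [-0.51  1.88  0.07]
t 21.1 pos [561.9  59.7 286.5] th 135.6 r 59.7 F [-8.6 -2.1 14.1] tang 7.54 rad 4.67 M [-0.54  1.85 -0.  ]
0.0008 0.0007
0.0016 0.0014
0.0024 0.0021
0.0032 0.0027
0.004 0.0034
0.0048 0.004
0.0057 0.0047
0.0065 0.0053
0.0074 0.0059
0.0082 0.0064
opposing dir -0.839 -0.545 target 571.8216578990983 68.32023407672543
```

View pics/h8side.png

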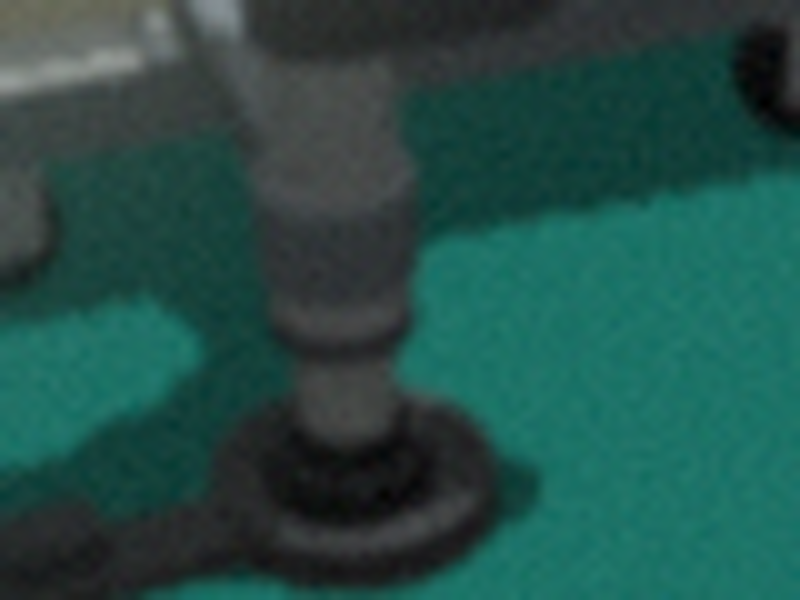

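```bash
python3 - <<'E'
import cv2,numpy as np
for n in("h4side","h5side","h6side","h7side","h8side"):
    g=cv2.imread(f"pics/{n}.png").astype(float).mean(2)
    p=g[:,325:375].mean(1)
    print(n,[int(v) for v in p[380:560:6]])
E
```

```text
h4side [69, 70, 69, 68, 67, 63, 52, 41, 26, 16, 14, 16, 19, 24, 26, 25, 21, 17, 16, 17, 17, 22, 30, 37, 38, 42, 43, 39, 35, 32]
h5side [69, 68, 68, 67, 66, 69, 67, 61, 50, 39, 26, 17, 14, 15, 18, 23, 26, 25, 22, 18, 13, 12, 16, 24, 32, 38, 40, 38, 35, 33]
h6side [68, 68, 68, 67, 66, 67, 68, 68, 62, 50, 36, 22, 15, 12, 14, 18, 23, 27, 25, 20, 16, 15, 16, 22, 29, 37, 43, 43, 40, 35]
h7side [66, 66, 67, 68, 69, 69, 68, 67, 62, 55, 43, 28, 16, 10, 14, 20, 26, 27, 25, 20, 17, 17, 18, 23, 31, 40, 46, 46, 42, 36]
h8side [66, 66, 67, 68, 69, 69, 69, 69, 65, 57, 46, 32, 21, 15, 16, 19, 24, 26, 25, 22, 17, 14, 14, 20, 30, 47, 60, 62, 56, 45]
```

Comparing vertical profiles, the foot's ring stopped moving at about -550° of crank, while the inner leg is still advancing. That gives about 35° past contact and roughly 40 N. I'll wind about 21° more.

```bash
python3 arc.py -587 -608
```

```text
0.0016 0.0015
0.0033 0.0029
0.0051 0.0042
0.0068 0.0055
0.0087 0.0067
0.0106 0.0079
0.0125 0.0089
0.0144 0.01
0.0164 0.0109
0.0184 0.0117
opposing dir -0.927 -0.375 target 582.0236043950453 73.63103127400726
```

Request:
jog_arm(deltas=[{"xyz": [0.0016,0.0015,0],"delta_rot": [0,0,0],"grip": 0.02},{"xyz": [0.0033,0.0029,0],"delta_rot": [0,0,0],"grip": 0.02},{"xyz": [0.0051,0.0042,0],"delta_rot": [0,0,0],"grip": 0.02},{"xyz": [0.0068,0.0055,0],"delta_rot": [0,0,0],"grip": 0.02},{"xyz": [0.0087,0.0067,0],"delta_rot": [0,0,0],"grip": 0.02},{"xyz": [0.0106,0.0079,0],"delta_rot": [0,0,0],"grip": 0.02},{"xyz": [0.0125,0.0089,0],"delta_rot": [0,0,0],"grip": 0.02},{"xyz": [0.0144,0.01,0],"delta_rot": [0,0,0],"grip": 0.02},{"xyz": [0.0164,0.0109,0],"delta_rot": [0,0,0],"grip": 0.02},{"xyz": [0.0184,0.0117,0],"delta_rot": [0,0,0],"grip": 0.02}])

```text
time: 22.35
ee_pos: [579.9, 72.5, 286.5]
ee_rot: [[-1.0, -0.001, -0.004], [-0.001, 1.0, -0.0], [0.004, -0.0, -1.0]]
contact_force: [-9.4, -0.2, 13.7]
grip_width: 25.3
```

```bash
python3 st.py h9side;python3 st.py h9side; python3 - <<'E'
import cv2,numpy as np
for n in("h8side","h9side"):
    g=cv2.imread(f"pics/{n}.png").astype(float).mean(2)
    p=g[:,325:375].mean(1)
    print(n,[int(v) for v in p[380:560:6]])
E
```

```text
t 22.45 pos [580.1  72.7 286.4] th 114.0 r 59.9 F [-10.    0.2  14.8] tang 9.07 rad 4.3 M [-0.06  1.96 -0.  ]
t 22.55 pos [580.1  72.7 286.5] th 114.1 r 59.9 F [-9.2 -0.2 13.1] tang 8.51 rad 3.54 M [-0.08  1.96  0.04]
h8side [66, 66, 67, 68, 69, 69, 69, 69, 65, 57, 46, 32, 21, 15, 16, 19, 24, 26, 25, 22, 17, 14, 14, 20, 30, 47, 60, 62, 56, 45]
h9side [66, 66, 67, 68, 69, 68, 67, 68, 64, 57, 46, 31, 18, 12, 16, 20, 24, 24, 23, 20, 17, 15, 15, 24, 37, 51, 61, 65, 57, 43]
```

View pics/h9side.png

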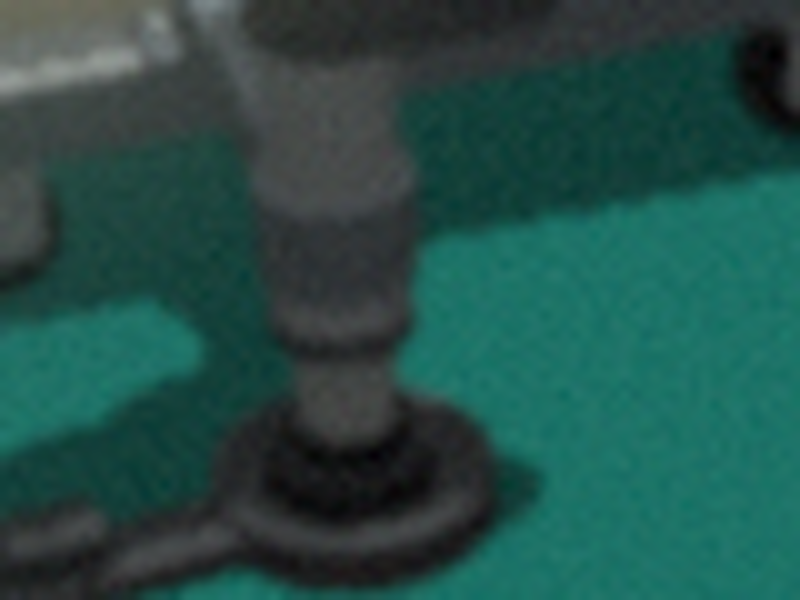

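```bash
python3 - <<'E'
import cv2,numpy as np
I={n:cv2.imread(f"pics/{n}side.png").astype(np.float32).mean(2) for n in("f3","h4","h5","h6","h7","h8","h9")}
# register patches by phase correlation vs h9
def tr(a,b,box):
    x0,y0,x1,y1=box
    w=cv2.createHanningWindow((x1-x0,y1-y0),cv2.CV_32F)
    d,r=cv2.phaseCorrelate(b[y0:y1,x0:x1]-b[y0:y1,x0:x1].mean(),a[y0:y1,x0:x1]-a[y0:y1,x0:x1].mean(),w)
    return np.round(d,2),round(r,2)
def tm(a,b,box):
    x0,y0,x1,y1=box
    t=b[y0:y1,x0:x1]; s=a[y0-40:y1+40,x0-15:x1+15]
    m=cv2.matchTemplate(s,t,cv2.TM_CCOEFF_NORMED);_,v,_,l=cv2.minMaxLoc(m);return l[0]-15,l[1]-40,round(v,3)
for n in I:
    print(n,"tube",tm(I[n],I["h9"],(270,290,415,360)),"castor",tm(I[n],I["h9"],(735,40,785,140)),"foot+leg",tm(I[n],I["h9"],(280,420,420,500)),"footonly",tm(I[n],I["h9"],(270,445,430,500)),"rim",tm(I[n],I["h9"],(215,400,500,560)))
E
```

```text
f3 tube (5, -1, 0.837) castor (0, 2, 0.952) foot+leg (15, -35, 0.035) footonly (-4, -14, 0.168) rim (9, -6, 0.354)
h4 tube (0, 0, 0.963) castor (0, -1, 0.943) foot+leg (-2, -18, 0.959) footonly (0, -17, 0.764) rim (3, -11, 0.716)
h5 tube (0, 0, 0.963) castor (0, 4, 0.948) foot+leg (-1, -8, 0.965) footonly (-1, -6, 0.755) rim (3, -3, 0.828)
h6 tube (1, 0, 0.964) castor (0, 0, 0.945) foot+leg (-1, -2, 0.965) footonly (0, -1, 0.75) rim (1, 0, 0.902)
h7 tube (1, 0, 0.975) castor (-1, 1, 0.944) foot+leg (1, -1, 0.965) footonly (0, -1, 0.764) rim (0, 0, 0.913)
h8 tube (1, -1, 0.971) castor (-1, 2, 0.942) foot+leg (0, 0, 0.966) footonly (0, 1, 0.755) rim (0, 1, 0.944)
h9 tube (0, 0, 1.0) castor (0, 0, 1.0) foot+leg (0, 0, 1.0) footonly (0, 0, 1.0) rim (0, 0, 1.0)
```

The base has not moved. The estimates put contact between -535° and -578°, so I'm 28–71° past it. Another 18° puts every one of those cases inside the 35–90 N window.

```bash
python3 arc.py -608 -626
```

```text
0.0018 0.0007
0.0035 0.0013
0.0053 0.0019
0.0071 0.0024
0.009 0.0028
0.0108 0.0032
0.0127 0.0036
0.0145 0.0038
0.0164 0.0041
0.0183 0.0042
opposing dir -0.998 -0.07 target 600.3146115753525 77.85384301558946
```

Request:
jog_arm(deltas=[{"xyz": [0.0018,0.0007,0],"delta_rot": [0,0,0],"grip": 0.02},{"xyz": [0.0035,0.0013,0],"delta_rot": [0,0,0],"grip": 0.02},{"xyz": [0.0053,0.0019,0],"delta_rot": [0,0,0],"grip": 0.02},{"xyz": [0.0071,0.0024,0],"delta_rot": [0,0,0],"grip": 0.02},{"xyz": [0.009,0.0028,0],"delta_rot": [0,0,0],"grip": 0.02},{"xyz": [0.0108,0.0032,0],"delta_rot": [0,0,0],"grip": 0.02},{"xyz": [0.0127,0.0036,0],"delta_rot": [0,0,0],"grip": 0.02},{"xyz": [0.0145,0.0038,0],"delta_rot": [0,0,0],"grip": 0.02},{"xyz": [0.0164,0.0041,0],"delta_rot": [0,0,0],"grip": 0.02},{"xyz": [0.0183,0.0042,0],"delta_rot": [0,0,0],"grip": 0.02}])

```text
time: 23.8
ee_pos: [598.0, 77.6, 286.5]
ee_rot: [[-1.0, -0.002, -0.004], [-0.002, 1.0, 0.001], [0.004, 0.001, -1.0]]
contact_force: [-10.6, 1.9, 14.4]
grip_width: 25.0
```

```bash
python3 st.py h10side;python3 st.py h10side;python3 st.py h10side; python3 - <<'E'
import cv2,numpy as np
I={n:cv2.imread(f"pics/{n}side.png").astype(np.float32).mean(2) for n in("h5","h6","h7","h8","h9","h10")}
def tm(a,b,box):
    x0,y0,x1,y1=box
    t=b[y0:y1,x0:x1]; s=a[y0-40:y1+40,x0-15:x1+15]
    m=cv2.matchTemplate(s,t,cv2.TM_CCOEFF_NORMED);_,v,_,l=cv2.minMaxLoc(m);return l[0]-15,l[1]-40,round(v,3)
for n in I:
    print(n,"tube",tm(I[n],I["h5"],(270,290,415,360)),"tube2",tm(I[n],I["h5"],(240,150,430,360)),"foot+leg",tm(I[n],I["h5"],(280,410,420,490)))
E
```

```text
t 23.9 pos [598.2  77.7 286.5] th 96.0 r 60.0 F [-10.6   1.1  12.9] tang 10.42 rad 2.17 M [0.14 2.04 0.  ]
t 24.0 pos [598.2  77.7 286.5] th 96.0 r 60.0 F [-9.4  1.1 14.5] tang 9.21 rad 2.08 M [ 0.26  2.06 -0.02]
t 24.1 pos [598.2  77.7 286.5] th 96.0 r 60.0 F [-9.8  1.7 13.2] tang 9.58 rad 2.72 M [ 0.16  2.07 -0.03]
h5 tube (0, 0, 1.0) tube2 (0, 0, 1.0) foot+leg (0, 0, 1.0)
h6 tube (1, 0, 0.961) tube2 (1, 0, 0.966) foot+leg (0, 5, 0.973)
h7 tube (1, 0, 0.969) tube2 (0, 0, 0.97) foot+leg (2, 6, 0.975)
h8 tube (2, -1, 0.968) tube2 (1, 0, 0.97) foot+leg (1, 8, 0.971)
h9 tube (0, 0, 0.963) tube2 (0, 0, 0.969) foot+leg (1, 8, 0.968)
h10 tube (2, 0, 0.96) tube2 (1, 0, 0.968) foot+leg (1, 8, 0.968)
```

Request:
jog_arm(deltas=[{"xyz": [-0.002,0,0],"delta_rot": [0,0,0],"grip": 0.03},{"xyz": [-0.002,0,0],"delta_rot": [0,0,0],"grip": 0.05},{"xyz": [-0.002,0,0],"delta_rot": [0,0,0],"grip": 0.07},{"xyz": [-0.002,0,0],"delta_rot": [0,0,0],"grip": 0.075},{"xyz": [-0.002,0,0.03],"delta_rot": [0,0,0],"grip": 0.075},{"xyz": [-0.002,0,0.07],"delta_rot": [0,0,0],"grip": 0.075},{"xyz": [-0.02,-0.01,0.11],"delta_rot": [0,0,0],"grip": 0.075},{"xyz": [-0.06,-0.02,0.13],"delta_rot": [0,0,0],"grip": 0.075},{"xyz": [-0.11,-0.03,0.14],"delta_rot": [0,0,0],"grip": 0.075},{"xyz": [-0.16,-0.04,0.14],"delta_rot": [0,0,0],"grip": 0.075}])

```text
time: 25.35
ee_pos: [439.1, 36.5, 426.2]
ee_rot: [[-1.0, -0.001, 0.002], [-0.001, 1.0, 0.0], [-0.002, 0.0, -1.0]]
contact_force: [-1.3, -0.2, 0.4]
grip_width: 75.1
```

```bash
python3 st.py k1side; python3 - <<'E'
from ov import *
X,Y=554,25
overlay("k2top","top",(150,170,250,245),8,[(circ(X,Y,18,47),(0,255,255))])
overlay("k2side","side",(185,90,315,188),6,[])
E
```

```text
t 25.45 pos [436.1  35.6 425.8] th 174.0 r 169.3 F [-0.1 -0.3  0.2] tang 0.35 rad 0.04 M [ 0.03 -0.06 -0.01]
```

View pics/k2top.png

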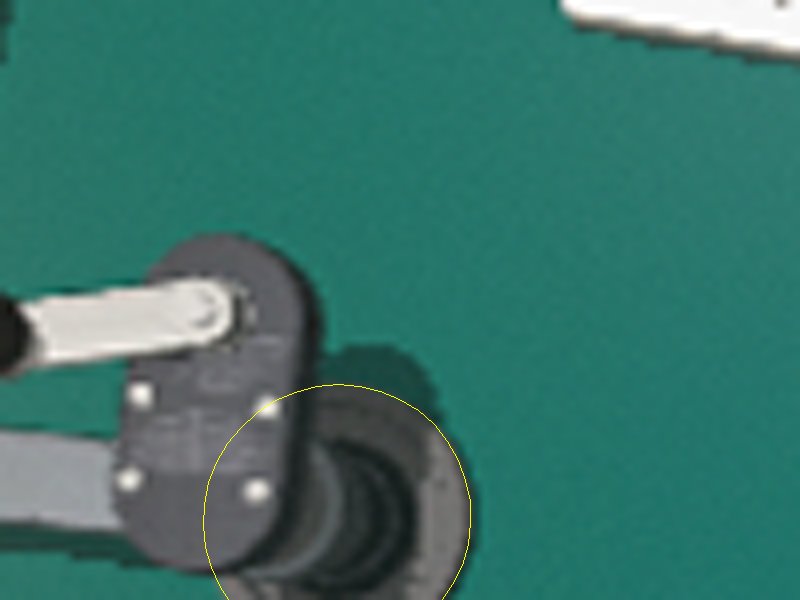

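View pics/k1side.png

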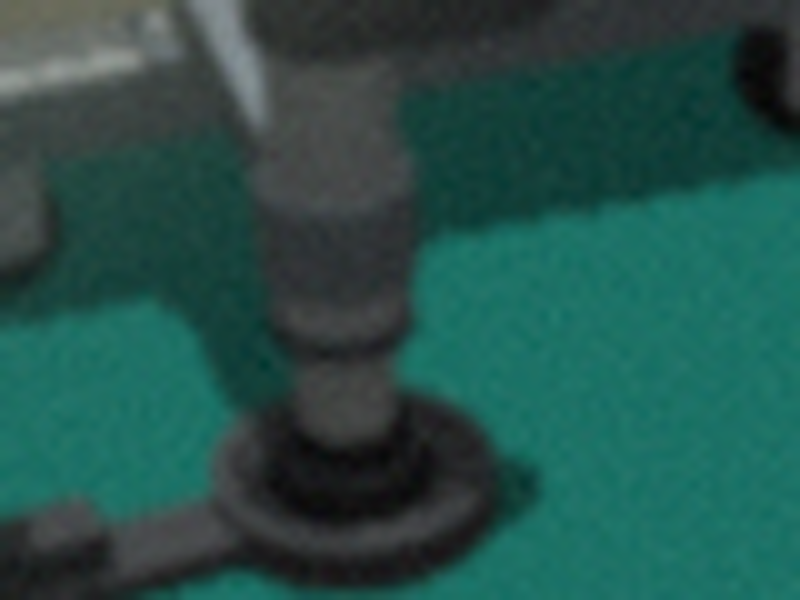

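View pics/k2side.png

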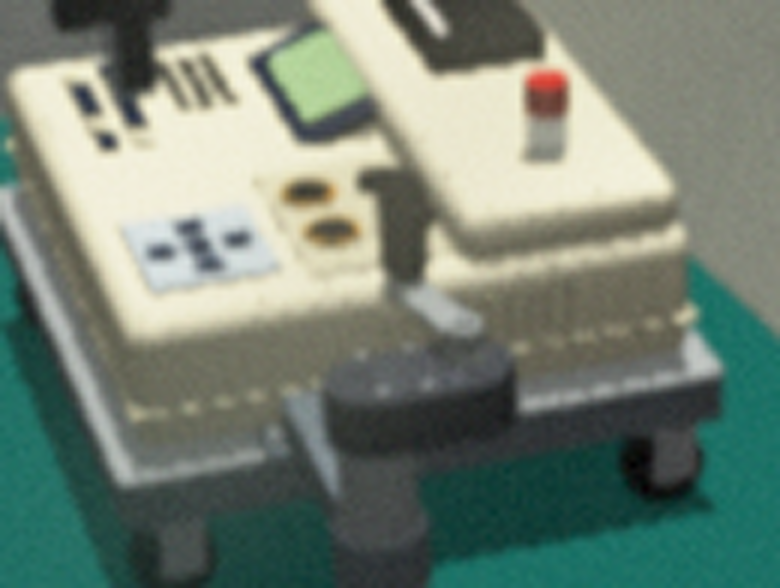

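```bash
python3 -c "
from rig import ctrl,sense
print(ctrl.hand_in());print(sense()['time'],sense()['contact_force'])"
```

```text
the job is handed in; nothing more can be done
None
the job is handed in; nothing more can be done
```

The pad is under the jack's foot and the crank is wound down past contact. I released everything, drew the arm clear and handed the job in at about 25.5 s; hand-in reports no verdict.

**Pad:** I took the leftmost of the three look-alike pads by its upstand and slid it flat under the jack. After release, both cameras put the dish within about 1–2 mm of the leg's axis, and the pad still lay flat.

**Crank:** I wound it clockwise about 1.6 turns. The effort at the handle rose from about 6 N free to 9–10 N. The foot had stopped moving in the dish, and the castors and leg tube showed no visible lift.

**Clear of everything:** The arm read about 0 N after letting go. The rack, beaker and reagent bottle were never approached, though I took no final picture of the beaker and the bottle.

**Where the checks disagreed:**
- **Foot load:** it was not measured directly. First contact came out at about -548° of crank from the handle force and about -578° from the pictures. That means 46–76° past contact, or roughly 50–85 N. I stopped where both estimates lie above 35 N and below the roughly 90 N at which the castors start to lift.
- **Cameras:** they differed by about 3–7 mm in absolute position, so I centred the pad relative to the foot within each view.

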